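# Pack the bag-tape reels into their clip-lid case

### The arm

A 7-joint arm with a two-finger parallel gripper is mounted at the origin on the work surface. World frame = base frame: x ahead of the robot, y to its left, z up, the work surface at z = 0. Lengths are in m, angles in rad, forces in N, time in s.
With the tool pointing down it reaches from about 0.35 to 0.9 m from the base axis. Payload 19.9 kg.
Tool frame: the origin (TCP) lies on the centre line of the jaws, within the pads' length; the fingertips stand 11 mm ahead of it and the grasp point (between the pads) lies 8 mm behind it; y points along the fingers, z is the direction in which the jaws open and shut, and the axes are right-handed (so a half turn about y gives the same grasp; the last joint's range is limited). The gripper opens to 85 mm and grips with 20 to 120 N. Pads are 22 mm wide; open, the fingers measure 114 mm over their backs; the gripper's body (76 mm by 85 mm) begins 54 mm behind the grasp point. The pads swing forward as they close: fully open they stand 13 mm farther back than shut.
Start: joints at [-1.286, 0.417, -0.01, 1.614, 0.005, 1.111, -0.053], TCP at [0.201, 0.592, 0.242] pointing down, gripper open.
Joint ranges: [-2.81, 2.81], [-0.39, 2.02], [-1.27, 1.25], [0.06, 2.57], [-1.19, 4.33], [0.19, 2], [-2.82, 2.82]. Speed limits (rad/s): [1.89, 1.89, 2.39, 2.39, 3.01, 3.01, 3.01].

### API

Orientations are given as a rotation vector (axis times angle).
In Python, from rig import robot gives the robot as it stands.
- The arm moves only by the tool move_arm, never from a script. Its argument "moves" is a list that holds one entry, the list of rows, each a list of 7 numbers: the turn, a rotation vector about the tool's x, y, z in rad, then the shift along the tool's x, y, z in cm, then the opening in per cent of the stroke, from 0 (shut) to 100 (fully open). A call has 1 to 8 rows; each row is the pose to reach, as a shift and turn from the pose commanded when the call began, along the tool's axes at that moment; what a row does not reach only later rows make up. A row lasts 1/8 s, in which the tool goes at most 62.5 mm and 10.7 degrees, less where a joint would pass 70% of its speed; a pose out of reach is approached as far as the arm can. A call with a gripper value outside its range is refused whole. The fingers move at their own pace and stop on an object; the grip force is fixed at half the most. Time passes only in rows, so rows that repeat a pose let the fingers close. It gives the time, the measured TCP pose, the force and the opening at its end, in the units of the state.
- robot.read_state(): the state, without advancing time (a new reading comes with each control period).
- robot.grab_frame(name): name is "scene" or "top" or "wrist"; returns the picture (400x640x3 uint8, red, green, blue); there is no depth.
- robot.camera_info(name): a dict with "fovy" (degrees; the focal length in pixels is half the picture's height over the tangent of half this angle, whatever the lens; pixels are square), "cx", "cy" (the principal point, pixels), "R" (3x3) and "t" (3): a world point X has camera coordinates R X + t; the wrist camera has in their place "mount" (4x4, takes a point from camera to tool coordinates, whose origin is the TCP and whose axes are the tool frame's). Camera axes: x right, y down, z forward; pixel columns grow to the right and rows downward; lengths in m; the calibration is good to about 2 mm. A picture is of the moment at which its call begins: read the wrist's pose just before it. camera_info takes no time and is no camera call.
- robot.hand_in(): hands the job in, once; it reports no verdict.
The state is a dict: "time_s": time; "joint_pos": joint angles; "qd": joint speeds; "effort": joint torques, N m; "tool_pos": TCP position; "eef_rot": TCP orientation; "contact_force": force on the tool from outside, world axes, zero at the start; "wrist_torque": the same for the moment, N m; "opening": opening from 0.0 (shut) to 1.0 (fully open).
Only numpy, scipy, OpenCV 4.12 (cv2) and the standard library are available. Lean on these libraries where they do the work, as an engineer would, in place of code of your own. Each camera call takes 0.05 s, during which the arm holds its last target. There are 200 camera calls.

### The job

Clear the bag-tape reels away at the end of the shift: lift every reel that is on the three-post rack off its post and seat it flat and square, right down, in the pocket of its own colour in the grey case base. Then put the white lid squarely on the base, right down all round with its four orange clips still open, and only then flip all four clips fully down. Leave the bread rolls, bottle, jar and brush on the counter where they are.

Things in the scene. Friction and masses are not known exactly. Their poses are not given: they have to be found in the camera images.
- base: case base, fixed grey block 92 (x) x 226 (y) x 36 mm, origin at the centre of its underside, z up. On it a raised deck 78 x 212 mm, 11 mm high (top 47 mm above the counter), cut by three 57 x 57 mm square pockets in a row along y, 68 mm apart, with 9 to 11 mm of deck beside them. The 7 mm ledge round the deck, 36 mm up, carries the lid's rim. Lid and base also fit turned by half a turn
- pocket_red (a point): centre of the floor of the red pocket (floor and tabs red), 36 mm above the counter, 11 mm below the deck top; axes as the base. A red reel seated here has its centre 13 mm above this point
- pocket_yellow (a point): centre of the floor of the yellow pocket (floor and tabs yellow), 36 mm above the counter, 11 mm below the deck top; axes as the base. A yellow reel seated here has its centre 13 mm above this point
- pocket_green (a point): centre of the floor of the green pocket (floor and tabs green), 36 mm above the counter, 11 mm below the deck top; axes as the base. A green reel seated here has its centre 13 mm above this point
- reel_red: red tape reel, 70 g: square flanges 52 x 52 mm, 26 mm high over all, with a square 26 mm hole through it along z; origin at its centre, x and y square to the flange edges, z along the hole. Both faces are alike, all four sides are solid to grip over the whole height. Starts threaded on a post of the rack, its underside 10 mm above the counter. None if absent in this start
- reel_yellow: yellow tape reel, 70 g: square flanges 52 x 52 mm, 26 mm high over all, with a square 26 mm hole through it along z; origin at its centre, x and y square to the flange edges, z along the hole. Both faces are alike, all four sides are solid to grip over the whole height. Starts threaded on a post of the rack, its underside 10 mm above the counter. None if absent in this start
- reel_green: green tape reel, 70 g: square flanges 52 x 52 mm, 26 mm high over all, with a square 26 mm hole through it along z; origin at its centre, x and y square to the flange edges, z along the hole. Both faces are alike, all four sides are solid to grip over the whole height. Starts threaded on a post of the rack, its underside 10 mm above the counter. None if absent in this start
- rack: wooden rack, fixed, plate 240 (x) x 66 (y) x 10 mm, origin at the centre of its underside, three upright round posts of 18 mm diameter in a row along its x at -80, 0 and +80 mm, their tops 60 mm above the counter (24 mm above a reel's top)
- lid: white shell, open below, 0.32 kg, 92 (x) x 226 (y) x 38 mm high, origin at the centre of its rim plane (underside), z up; fits round the deck with 3 mm play a side, rim on the ledge: seated, its origin is 36 mm above the base's. Black bar handle along its y: 12 mm wide (x), 90 mm long, 60 to 70 mm above the rim plane, legs at y = +-40 mm. Starts standing on the counter
- clip_xp (a joint): orange clip on the lid's +x side: 0 = sticking straight out, positive = turned down, 1.5 = fully down at its stop beside the base; starts -0.3 to 0.1, stays where it is left (about 1 N at its end moves it). Leaf 36 mm wide, 4 mm thick, reaching 33 mm from its hinge line, which lies 51.5 mm from the lid's centre along the lid's +x, 14 mm above the rim plane
- clip_yp (a joint): orange clip on the lid's +y side: 0 = sticking straight out, positive = turned down, 1.5 = fully down at its stop beside the base; starts -0.3 to 0.1, stays where it is left (about 1 N at its end moves it). Leaf 36 mm wide, 4 mm thick, reaching 33 mm from its hinge line, which lies 118.5 mm from the lid's centre along the lid's +y, 14 mm above the rim plane
- clip_xn (a joint): orange clip on the lid's -x side: 0 = sticking straight out, positive = turned down, 1.5 = fully down at its stop beside the base; starts -0.3 to 0.1, stays where it is left (about 1 N at its end moves it). Leaf 36 mm wide, 4 mm thick, reaching 33 mm from its hinge line, which lies 51.5 mm from the lid's centre along the lid's -x, 14 mm above the rim plane
- clip_yn (a joint): orange clip on the lid's -y side: 0 = sticking straight out, positive = turned down, 1.5 = fully down at its stop beside the base; starts -0.3 to 0.1, stays where it is left (about 1 N at its end moves it). Leaf 36 mm wide, 4 mm thick, reaching 33 mm from its hinge line, which lies 118.5 mm from the lid's centre along the lid's -y, 14 mm above the rim plane
- xp_pad (a point): point on the upper (later outer) face of clip_xp, 26 mm out from its hinge, where it can be pressed; x points outward along the leaf
- yp_pad (a point): point on the upper (later outer) face of clip_yp, 26 mm out from its hinge, where it can be pressed; x points outward along the leaf
- xn_pad (a point): point on the upper (later outer) face of clip_xn, 26 mm out from its hinge, where it can be pressed; x points outward along the leaf
- yn_pad (a point): point on the upper (later outer) face of clip_yn, 26 mm out from its hinge, where it can be pressed; x points outward along the leaf
- bun_a: crusty brown bread roll, 86 mm across, 47 mm high, origin under its centre; leave alone
- bun_b: pale bread roll, 86 mm across, 47 mm high, origin under its centre; leave alone
- oil_bottle: green bottle, 64 mm across, 210 mm high, origin under its centre; leave alone
- seed_jar: glass jar, 68 mm across, 70 mm high, origin under its centre; leave alone
- brush: pastry brush lying along its x; leave alone

How it is judged:
On the way, in this order (a step that is already met when the one before it is completed fails the run):
1. every reel present is seated in the pocket of its colour (horizontal distance between reel_red and pocket_red below 0.005 m and z of reel_red in the frame of pocket_red between 0.0105 and 0.0155 m and angle between the z axis of each of reel_red, reel_yellow, reel_green and the z axis of base, either way round below 0.05 rad and (angle between the x axis of reel_red and the x axis of base, either way round below 0.12 rad or angle between the x axis of reel_red and the y axis of base, either way round below 0.12 rad) and horizontal distance between reel_yellow and pocket_yellow below 0.005 m and z of reel_yellow in the frame of pocket_yellow between 0.0105 and 0.0155 m and (angle between the x axis of reel_yellow and the x axis of base, either way round below 0.12 rad or angle between the x axis of reel_yellow and the y axis of base, either way round below 0.12 rad) and horizontal distance between reel_green and pocket_green below 0.005 m and z of reel_green in the frame of pocket_green between 0.0105 and 0.0155 m and (angle between the x axis of reel_green and the x axis of base, either way round below 0.12 rad or angle between the x axis of reel_green and the y axis of base, either way round below 0.12 rad)), for 0.2 s.
2. the lid is fully home on the base, all clips still open (z of lid in the frame of base between 0.033 and 0.0385 m and horizontal distance between lid and base below 0.006 m and angle between the x axis of lid and the x axis of base, either way round below 0.07 rad and angle between lid's own z axis and vertical below 0.04 rad and value of joint each of clip_xp, clip_yp, clip_xn, clip_yn below 0.8 rad), for 0.2 s.
3. all four clips are down (value of joint each of clip_xp, clip_yp, clip_xn, clip_yn above 1.3 rad), for 0.2 s.
At the end, for the whole second after the job is handed in: every reel present sits in the pocket of its colour (centre within 5 mm, down to within 2.5 mm, flat within 0.05 rad, square within 0.12 rad), the lid is on the base (within 6 mm, square within 0.07 rad, rim down to within 2.5 mm, level), all four clips are turned down beyond 1.3 rad, all at rest (all of step 1 and all of step 3 and z of lid in the frame of base between 0.033 and 0.0385 m and horizontal distance between lid and base below 0.006 m and angle between the x axis of lid and the x axis of base, either way round below 0.07 rad and angle between lid's own z axis and vertical below 0.04 rad and linear speed of each of reel_red, reel_yellow, reel_green, lid below 0.02 m/s); the robot touches nothing.
It fails at once if a bread roll, the bottle, jar or brush is pushed more than 40 mm from its place (distance of any of bun_a, bun_b, oil_bottle, seed_jar, brush from where it was at the start of the episode above 0.04 m).
Of reel_red, reel_yellow, reel_green only 2 to 3 are there at a start; the rules pass over those that are not, and their reading is None.
At some moment in a run one of lid may be knocked a few centimetres aside while the robot is not near it.
Once in a run the grip may slacken for a moment while it holds something.
It also fails if it takes over 210 s, if anything falls off the work surface, if the arm or the gripper's body presses on something with over 40 N, if the wrist force passes 120 N, or if a joint passes its speed limit or range.

## Working session

There is one attempt and no reset: what is moved stays moved. The work goes in short steps, Python scripts to look and compute and a tool call to move; the robot and the scene stay as the last step left them, time stands still between calls to the robot, and variables do not carry over. Pictures are saved under pics/ and viewed, about 12 in all and at most 16, crops included, and the job is handed in when it is done.

Besides the shell and the picture viewer there is one more tool, called after ">>>" as a command line: name --argument value ..., lists and objects as JSON in quotes. move_arm: Moves the arm, as the interface text tells. Its arguments: {"type":"object","properties":{"moves":{"type":"array"}},"required":["moves"]}

```bash
ls; mkdir -p pics
python3 - <<'E'
from rig import robot
import cv2,numpy as np
s=robot.read_state();print({k:np.round(v,3).tolist() for k,v in s.items()})
for n in("scene","top"):
    im=robot.grab_frame(n);cv2.imwrite(f"pics/{n}0.png",im[:,:,::-1]);print(n,robot.camera_info(n))
print(robot.camera_info("wrist"))
E
```

```text
pics
{'time_s': 0.0, 'joint_pos': [-1.286, 0.418, -0.01, 1.614, 0.005, 1.111, -0.053], 'qd': [-0.0, 0.001, 0.002, 0.002, 0.001, 0.001, -0.0], 'effort': [-0.001, -86.443, 0.679, -43.493, 0.019, 0.007, 0.0], 'tool_pos': [0.201, 0.592, 0.242], 'eef_rot': [-1.557, 0.257, -0.256], 'contact_force': [0.519, -0.633, 0.185], 'wrist_torque': [-0.002, 0.012, -0.02], 'opening': 1.002}
scene {'fovy': 53.13129801787168, 'cx': 316.45024311388454, 'cy': 202.5274388384288, 'R': array([[ 0.05026581,  0.99866285,  0.01207696],
       [ 0.86341725, -0.03737438, -0.50310418],
       [-0.50198008,  0.0357164 , -0.86414139]]), 't': array([-0.01278191, -0.47331897,  1.40084556])}
top {'fovy': 51.772506386937835, 'cx': 317.48854735670017, 'cy': 197.6074503994205, 'R': array([[ 0.00609822, -0.99995935, -0.00664154],
       [-0.99520809, -0.00542081, -0.09762928],
       [ 0.09758931,  0.00720508, -0.99520069]]), 't': array([-0.00230836,  0.5655133 ,  1.34905778])}
{'fovy': 69.17943432650087, 'cx': 314.9514989992567, 'cy': 197.74861442663808, 'mount': array([[ 4.59697492e-04,  9.47570951e-01,  3.19545116e-01,
        -8.27476266e-02],
       [ 5.88617418e-04, -3.19545351e-01,  9.47570801e-01,
        -1.31676330e-01],
       [ 9.99999721e-01, -2.47506100e-04, -7.04650963e-04,
         4.68798626e-04],
       [ 0.00000000e+00,  0.00000000e+00,  0.00000000e+00,
         1.00000000e+00]])}
```

View pics/top0.png

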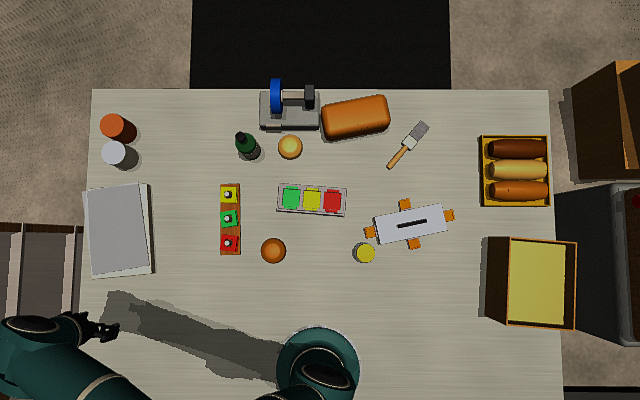

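View pics/scene0.png

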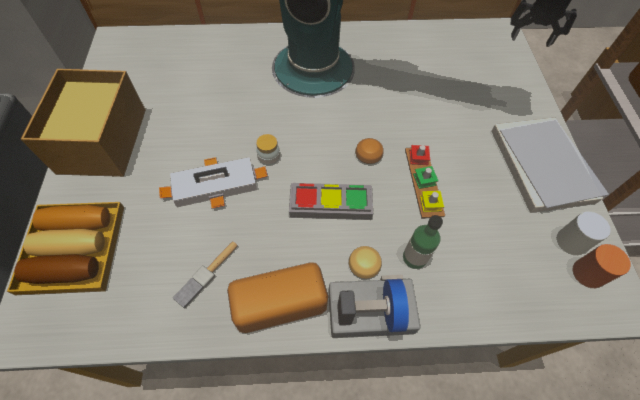

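The top view shows the rack at about (230,218) with yellow, green and red from far to near. The base is at (312,199) with green, yellow and red from left to right, and the lid is at (411,223). All three reels are present, and the scene view agrees.

```bash
cat > h.py <<'E'
import cv2,numpy as np
from rig import robot
from scipy.spatial.transform import Rotation as Ro
H={'red':((174,6),110),'yellow':((22,34),110),'green':((45,75),110),'orange':((7,20),150)}
def cam(n,s=None):
    c=robot.camera_info(n);f=200/np.tan(np.radians(c['fovy'])/2)
    if n=='wrist':
        s=s or robot.read_state();T=np.eye(4);T[:3,:3]=Ro.from_rotvec(s['eef_rot']).as_matrix();T[:3,3]=s['tool_pos']
        M=T@c['mount'];R=M[:3,:3].T;t=-R@M[:3,3]
    else: R,t=c['R'],c['t']
    return dict(f=f,cx=c['cx'],cy=c['cy'],R=R,t=t)
def cast(c,uv,z):
    uv=np.atleast_2d(uv).astype(float);d=np.c_[(uv[:,0]-c['cx'])/c['f'],(uv[:,1]-c['cy'])/c['f'],np.ones(len(uv))]@c['R']
    o=-c['R'].T@c['t'];return o+d*((z-o[2])/d[:,2])[:,None]
def proj(c,X):
    p=np.atleast_2d(X)@c['R'].T+c['t'];return np.c_[c['f']*p[:,0]/p[:,2]+c['cx'],c['f']*p[:,1]/p[:,2]+c['cy']]
def mask(im,name,smin=None):
    h=cv2.cvtColor(im,cv2.COLOR_RGB2HSV);(a,b),s=H[name];s=smin or s
    hh=h[...,0];m=((hh>=a)&(hh<=b)) if a<b else ((hh>=a)|(hh<=b))
    return (m&(h[...,1]>s)&(h[...,2]>70)).astype(np.uint8)
def blobs(m,amin=30):
    cs,_=cv2.findContours(m,cv2.RETR_EXTERNAL,cv2.CHAIN_APPROX_NONE);return sorted([c for c in cs if cv2.contourArea(c)>=amin],key=cv2.contourArea,reverse=True)
def rect(c,cnt,z):
    P=cast(c,cnt[:,0,:],z)[:,:2];r=cv2.minAreaRect((P*1000).astype(np.float32));return np.round(r[0],1),np.round(r[1],1),round(r[2],1)
def goto(pos,a,s=None):
    """deltas in tool axes (cm) & turn, to get tool down with jaw axis at world angle a (mod pi)"""
    s=s or robot.read_state();R0=Ro.from_rotvec(s['eef_rot']).as_matrix();best=None
    for k in(0,np.pi):
        z=np.array([np.cos(a+k),np.sin(a+k),0]);y=np.array([0,0,-1.]);R=np.c_[np.cross(y,z),y,z]
        v=Ro.from_matrix(R0.T@R).as_rotvec()
        if best is None or np.linalg.norm(v)<np.linalg.norm(best):best=v
    return np.round(best,3),np.round(R0.T@(np.array(pos)-s['tool_pos'])*100,2)
E
python3 - <<'E'
from h import *
im=robot.grab_frame("top");c=cam("top")
for n in('red','yellow','green','orange'):
    for b in blobs(mask(im,n),25):
        (x,y),_,_=cv2.minAreaRect(b)
        if 200<x<470 and 130<y<270:print(n,np.round((x,y)),cv2.contourArea(b),'z36',rect(c,b,.036),'z50',rect(c,b,.05)[0])
h=cv2.cvtColor(im,cv2.COLOR_RGB2HSV)
m=((h[...,1]<40)&(h[...,2]>205)).astype(np.uint8);m[:,:360]=0;m[:,460:]=0
for b in blobs(m,300)[:3]:print('white',cv2.minAreaRect(b),rect(c,b,.038))
m=((h[...,2]<50)).astype(np.uint8);m[:200,:]=0;m[240:]=0;m[:,:380]=0;m[:,440:]=0
for b in blobs(m,30)[:3]:print('handle',cv2.minAreaRect(b),rect(c,b,.07))
s=robot.read_state();print(Ro.from_rotvec(s['eef_rot']).as_matrix().round(3))
cv2.imwrite('pics/crop.png',cv2.resize(im[130:270,200:470,::-1],None,fx=2.9,fy=2.9,interpolation=cv2.INTER_CUBIC))
E
```

```text
red [332. 200.] 323.0 z36 (array([555.5, -46.5]), array([56.4, 75.7]), 85.1) z50 [554.2 -46.1]
red [229. 243.] 240.0 z36 (array([414.2, 292. ]), array([56.5, 52.6]), 82.3) z50 [414.4 288.9]
yellow [311. 199.] 303.5 z36 (array([561. ,  21.7]), array([55.8, 75.7]), 85.9) z50 [559.7  21.4]
yellow [366. 253.] 237.0 z36 (array([ 383.4, -157.4]), array([55.6, 58.6]), 89.8) z50 [ 383.9 -155.9]
yellow [228. 194.] 235.5 z36 (array([573.5, 297.3]), array([50.2, 57. ]), 0.3) z50 [572.1 294.1]
yellow [289. 145.] 153.5 z36 (array([742. ,  97.8]), array([47.9, 47.2]), 0.3) z50 [738.8  96.7]
green [291. 197.] 291.5 z36 (array([566.1,  89.4]), array([55.3, 74.3]), 85.1) z50 [564.7  88.4]
green [229. 218.] 227.0 z36 (array([493.8, 294.2]), array([52.9, 55.7]), 9.8) z50 [493.2 291. ]
orange [272. 250.] 417.0 z36 (array([389.6, 147.5]), array([74.9, 75.7]), 0.4) z50 [390.  145.9]
orange [290. 146.] 398.0 z36 (array([738.7,  96.1]), array([75.3, 77.5]), 0.3) z50 [735.5  95. ]
orange [230. 219.] 381.0 z36 (array([493. , 291.8]), array([232.7,  63.4]), 1.4) z50 [492.3 288.7]
orange [397. 157.] 120.5 z36 (array([ 703.6, -264. ]), array([17.7, 92.8]), 49.6) z50 [ 700.8 -261.4]
orange [370. 232.] 87.5 z36 (array([ 452.6, -172.1]), array([35.9, 32.2]), 12.3) z50 [ 452.4 -170.4]
orange [414. 244.] 85.0 z36 (array([ 415.1, -315.8]), array([31.2, 35. ]), 11.6) z50 [ 415.3 -312.6]
orange [449. 215.] 81.5 z36 (array([ 508.9, -433.5]), array([34.5, 32.2]), 12.7) z50 [ 508.1 -429.1]
orange [405. 204.] 81.5 z36 (array([ 545.9, -287.4]), array([31.3, 34.7]), 14.4) z50 [ 544.7 -284.5]
handle ((411.8902282714844, 222.98780822753906), (3.4223086833953857, 28.84517478942871), 77.90524291992188) (array([ 481.1, -303.2]), array([10.9, 93. ]), 12.4)
[[ 0.947 -0.     0.321]
 [-0.321 -0.001  0.947]
 [ 0.    -1.    -0.001]]
```

View pics/crop.png

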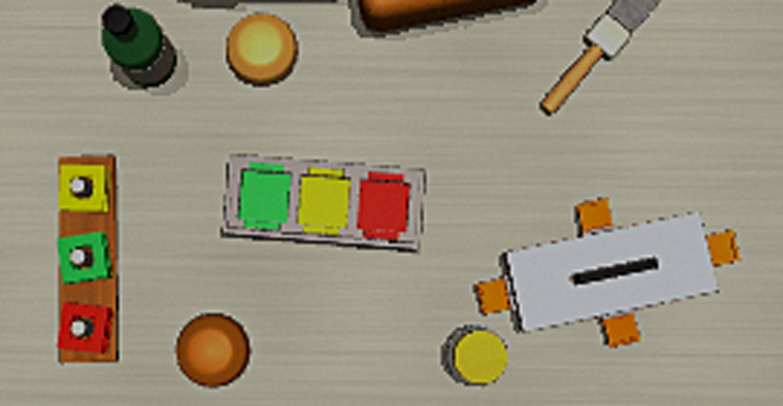

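The crop shows all three posts clear to reach, a free area around the base, and the lid clips open with the jar near one end. I'll go above the rack and measure from there with the wrist camera.

```bash
python3 -c "
from h import *
print(goto([.46,.292,.2],np.pi/2))"
```

```text
(array([ 0.001, -0.327, -0.   ]), array([ 34.19,   4.2 , -20.05]))
```

>>> move_arm --moves '[[[0,-0.1,0,8,1,-5,100],[0,-0.2,0,17,2,-10,100],[0,-0.3,0,26,3,-15,100],[0,-0.327,0,34.2,4.2,-20,100],[0,-0.327,0,34.2,4.2,-20,100],[0,-0.327,0,34.2,4.2,-20,100],[0,-0.327,0,34.2,4.2,-20,100],[0,-0.327,0,34.2,4.2,-20,100]]]'

```text
time_s: 1.15
tool_pos: [0.4613, 0.291, 0.1999]
eef_rot: [-1.572, 0.003, -0.002]
contact_force: [-0.7, -0.5, -1.1]
opening: 0.998
```

Run:
```python
from h import *
s=robot.read_state();print(s['tool_pos'],s['eef_rot'],s['contact_force'],s['qd'].round(3) if hasattr(s['qd'],'round') else s['qd'])
im=robot.grab_frame("wrist");c=cam("wrist",s)
cv2.imwrite('pics/w1.png',im[:,:,::-1])
for n in('red','yellow','green'):
    for b in blobs(mask(im,n),300):print(n,cv2.minAreaRect(b)[0],cv2.contourArea(b),rect(c,b,.036))
```

```text
[0.46127601 0.29096745 0.19993583] [-1.57169942  0.00255284 -0.00213993] [-0.7270957  -0.46156191 -1.08814673] [-0.041 -0.006 -0.039  0.001 -0.001  0.002 -0.03 ]
red (320.8022155761719, 133.42843627929688) 2714.0 (array([411.3, 296.9]), array([52.9, 53.4]), 83.4)
red (23.0, 256.5) 1655.5 (array([549.7, -49.7]), array([46.9, 60.6]), 85.8)
yellow (79.5, 260.5) 1819.5 (array([555. ,  18.4]), array([51.4, 60.8]), 85.9)
yellow (324.4999694824219, 267.0) 1577.0 (array([565., 302.]), array([52.7, 64.6]), 89.2)
yellow (163.2411346435547, 384.87127685546875) 324.0 (array([746.6,  81.2]), array([50., 23.]), 8.2)
green (321.67999267578125, 206.25999450683594) 2023.0 (array([488.5, 299. ]), array([57.1, 51.6]), 9.4)
green (141.0, 264.0) 1794.0 (array([560.3,  88.4]), array([51. , 59.4]), 85.8)
```

View pics/w1.png

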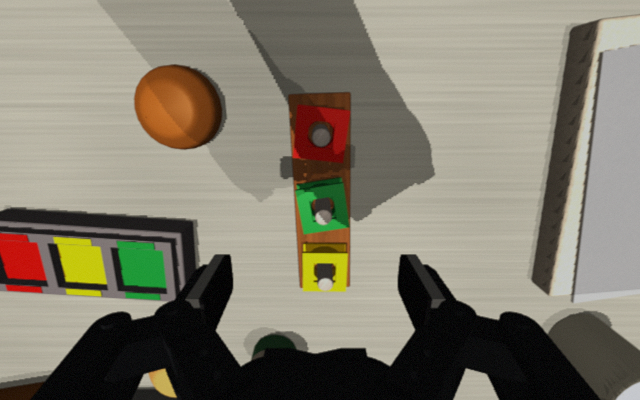

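The wrist view shows the reels at (321,133), (322,206) and (324,267) and agrees with the top view to within 3 mm. Next I'll go above the red reel and measure it again from close up.

```bash
python3 -c "
from h import *
print(goto([.4125,.2955,.11],np.radians(83)))"
```

```text
(array([ 0.   ,  0.121, -0.   ]), array([-4.78,  9.01,  0.3 ]))
```

>>> move_arm --moves '[[[0,0.12,0,-2.4,4.5,0.2,100],[0,0.12,0,-4.8,9,0.5,100],[0,0.12,0,-4.8,9,0.5,100],[0,0.12,0,-4.8,9,0.5,100],[0,0.12,0,-4.8,9,0.5,100]]]'

```text
time_s: 1.82
tool_pos: [0.4132, 0.2984, 0.1115]
eef_rot: [-1.567, 0.093, -0.095]
contact_force: [0.9, 0.0, -0.1]
opening: 0.999
```

Run:
```python
from h import *
s=robot.read_state();print(s['tool_pos'],s['qd'].round(3))
im=robot.grab_frame("wrist");c=cam("wrist",s)
cv2.imwrite('pics/w2.png',im[:,:,::-1])
for b in blobs(mask(im,'red'),300):print(cv2.minAreaRect(b),rect(c,b,.036))
print(proj(c,[[.4125,.2955,.036]]), goto([.4125,.2955,.034],np.radians(83)))
```

```text
[0.41321891 0.29838636 0.11147033] [ 0.005 -0.001 -0.     0.006  0.001 -0.004 -0.001]
((311.0, 206.5), (71.0, 70.0), 90.0) (array([408.6, 296.9]), array([52.8, 57.8]), 83.1)
[[310.44379306 212.97481569]] (array([-0.001,  0.002,  0.001]), array([-0.04,  7.73, -0.28]))
```

View pics/w2.png

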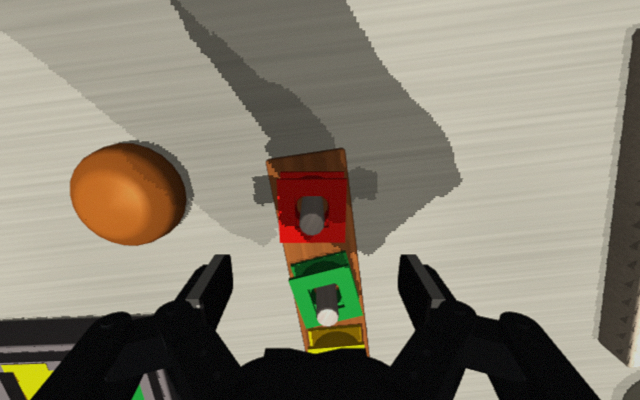

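>>> move_arm --moves '[[[0,0,0,-0.2,4,-0.2,100],[0,0,0,-0.2,7.75,-0.2,100],[0,0,0,-0.2,7.75,-0.2,100],[0,0,0,-0.2,7.75,-0.2,0],[0,0,0,-0.2,7.75,-0.2,0],[0,0,0,-0.2,7.75,-0.2,0],[0,0,0,-0.2,7.75,-0.2,0],[0,0,0,-0.2,7.75,-0.2,0]]]'

```text
time_s: 2.88
tool_pos: [0.4109, 0.2966, 0.0346]
eef_rot: [-1.567, 0.093, -0.096]
contact_force: [-3.3, -2.1, 17.4]
opening: 0.59
```

>>> move_arm --moves '[[[0,0,0,0,-2.5,0,0],[0,0,0,0,-5,0,0],[0,0,0,0,-7.5,0,0],[0,0,0,0,-10,0,0],[0,0,0,0,-11,0,0],[0,0,0,0,-11,0,0]]]'

```text
time_s: 3.62
tool_pos: [0.4103, 0.2962, 0.1434]
eef_rot: [-1.568, 0.093, -0.095]
contact_force: [-0.2, -0.1, -0.5]
opening: 0.582
```

```bash
cat > look.py <<'E'
import sys
from h import *
def look(tag,cols,zs,amin=400,save=True):
    s=robot.read_state();im=robot.grab_frame("wrist");c=cam("wrist",s)
    if save:cv2.imwrite(f'pics/{tag}.png',im[:,:,::-1])
    R=Ro.from_rotvec(s['eef_rot']).as_matrix()
    print('tcp',np.round(s['tool_pos'],4),'op',round(s['opening'],3),'F',np.round(s['contact_force'],1),'jaw',np.degrees(np.arctan2(R[1,2],R[0,2])).round(1),'j7',s['joint_pos'][6].round(2))
    for n in cols:
        for b in blobs(mask(im,n),amin):print(n,'px',np.round(cv2.minAreaRect(b)[0]),cv2.boundingRect(b),[ (z,rect(c,b,z)) for z in zs])
    return s,im,c
E
python3 - <<'E'
from look import *
s,im,c=look('w3',['red'],[robot.read_state()['tool_pos'][2]+.002])
E
```

```text
tcp [0.4103 0.2962 0.1434] op 0.582 F [-0.2 -0.1 -0.5] jaw 83.1 j7 0.8
red px [315. 258.] (263, 206, 105, 106) [(np.float64(0.145377715729873), (array([406. , 297.1]), array([52.1, 60.8]), 83.1))]
red px [ 18. 360.] (0, 340, 37, 41) [(np.float64(0.145377715729873), (array([449.6, 113.2]), array([22.3, 30.3]), 83.1))]
```

View pics/w3.png

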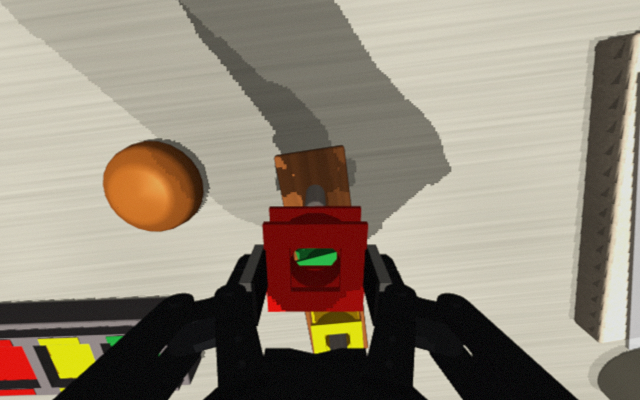

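The red reel is held square with its face centre near (315,266), about 0.4 mm from the TCP line. Next I'll carry it to above the base.

```bash
python3 -c "
from h import *
print(goto([.553,-.047,.2],np.radians(-4.4)))"
```

```text
(array([-0.   ,  1.528,  0.   ]), array([ 18.3 ,  -5.74, -32.33]))
```

>>> move_arm --moves '[[[0,0.18,0,2,-2.5,-4,0],[0,0.36,0,4.5,-5.7,-8,0],[0,0.54,0,6.8,-5.7,-12,0],[0,0.72,0,9.1,-5.7,-16,0],[0,0.9,0,11.4,-5.7,-20,0],[0,1.08,0,13.7,-5.7,-24,0],[0,1.26,0,16,-5.7,-28,0],[0,1.44,0,18.3,-5.7,-32.3,0]]]'

```text
time_s: 4.68
tool_pos: [0.5533, -0.0478, 0.1988]
eef_rot: [-1.213, 1.206, -1.205]
contact_force: [-0.3, 0.6, -1.0]
opening: 0.593
```

>>> move_arm --moves '[[[0,0.088,0,0,0,0,0],[0,0.088,0,0,0,0,0],[0,0.088,0,0,0,0,0],[0,0.088,0,0,0,0,0]]]'

```text
time_s: 5.18
tool_pos: [0.5531, -0.0461, 0.1997]
eef_rot: [-1.173, 1.264, -1.264]
contact_force: [0.5, -0.2, -0.7]
opening: 0.588
```

Run:
```python
from look import *
s,im,c=look('w4',['red','yellow','green'],[.036,.047])
```

```text
tcp [ 0.5531 -0.0461  0.1997] op 0.588 F [ 0.5 -0.2 -0.7] jaw -4.3 j7 0.16
red px [314. 234.] (262, 156, 106, 156) [(0.036, (array([ 547.3, -114.3]), array([193.4, 118.8]), 85.7)), (0.047, (array([ 547.7, -108.7]), array([186.2, 114.4]), 85.7))]
yellow px [314. 113.] (284, 83, 60, 61) [(0.036, (array([556.6,  23.5]), array([56.5, 57.3]), 85.7)), (0.047, (array([556.7,  24. ]), array([54.4, 55.1]), 85.7))]
yellow px [518.  20.] (487, 0, 62, 41) [(0.036, (array([741.4,  89.9]), array([31.1, 52.3]), 85.7)), (0.047, (array([734.6,  87.9]), array([30. , 50.3]), 85.7))]
green px [314.  34.] (282, 0, 65, 69) [(0.036, (array([562. ,  91.8]), array([54.5, 56.9]), 85.7)), (0.047, (array([561.9,  89.7]), array([52.4, 54.8]), 85.7))]
green px [275.  32.] (270, 7, 11, 52) [(0.036, (array([527.6,  96. ]), array([40.8,  8.4]), 85.1)), (0.047, (array([528.8,  93.8]), array([39.3,  8.1]), 85.1))]
```

View pics/w4.png

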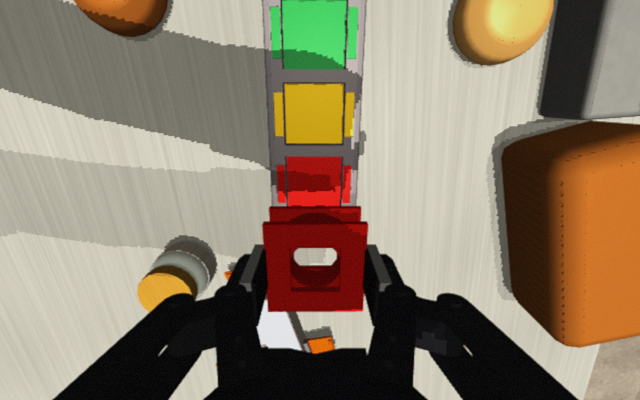

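The red reel sits square above the row of pockets, with yellow at (314,113). The base is seen cleanly, and I'll descend to just above the pocket.

>>> move_arm --moves '[[[0,0,0,-0.2,4,-0.17,0],[0,0,0,-0.2,8,-0.17,0],[0,0,0,-0.2,11,-0.17,0],[0,0,0,-0.2,11.5,-0.17,0],[0,0,0,-0.2,11.5,-0.17,0],[0,0,0,-0.2,11.5,-0.17,0]]]'

```text
time_s: 5.98
tool_pos: [0.5524, -0.0445, 0.0861]
eef_rot: [-1.17, 1.264, -1.266]
contact_force: [0.1, 0.1, -0.7]
opening: 0.584
```

Run:
```python
from look import *
s,im,c=look('w5',['red','yellow','green'],[.036,.047])
cv2.imwrite('pics/w5c.png',cv2.resize(im[0:330,180:460,::-1],None,fx=1.8,fy=1.8))
```

```text
tcp [ 0.5524 -0.0445  0.0861] op 0.584 F [ 0.1  0.1 -0.7] jaw -4.4 j7 0.25
red px [314. 252.] (254, 193, 120, 119) [(0.036, (array([549.6, -66.8]), array([94.5, 80.2]), 85.5)), (0.047, (array([550.2, -60.4]), array([88.8, 75.3]), 85.5))]
yellow px [313. 123.] (265, 75, 98, 97) [(0.036, (array([556.7,  23.4]), array([56.9, 57. ]), 85.6)), (0.047, (array([556.8,  24.3]), array([53.5, 53.6]), 85.6))]
yellow px [256. 125.] (247, 90, 18, 72) [(0.036, (array([521.2,  25.3]), array([42.3,  8.7]), 85.3)), (0.047, (array([523.5,  26.1]), array([39.7,  8.2]), 85.3))]
yellow px [372. 125.] (363, 90, 19, 72) [(0.036, (array([591.8,  19.9]), array([42.3,  8.8]), 85.4)), (0.047, (array([589.8,  21. ]), array([39.7,  8.3]), 85.4))]
green px [314.  25.] (261, 0, 106, 51) [(0.036, (array([560.9,  76.8]), array([24.2, 56.8]), 85.6)), (0.047, (array([560.7,  74.5]), array([22.7, 53.4]), 85.6))]
green px [249.  16.] (240, 0, 18, 33) [(0.036, (array([525.8,  84.1]), array([15.2,  8.6]), 85.6)), (0.047, (array([527.8,  81.3]), array([14.3,  8.1]), 85.6))]
green px [379.  16.] (371, 0, 17, 33) [(0.036, (array([596.6,  78.6]), array([15.2,  8.2]), 85.7)), (0.047, (array([594.2,  76.1]), array([14.3,  7.7]), 85.7))]
```

View pics/w5c.png

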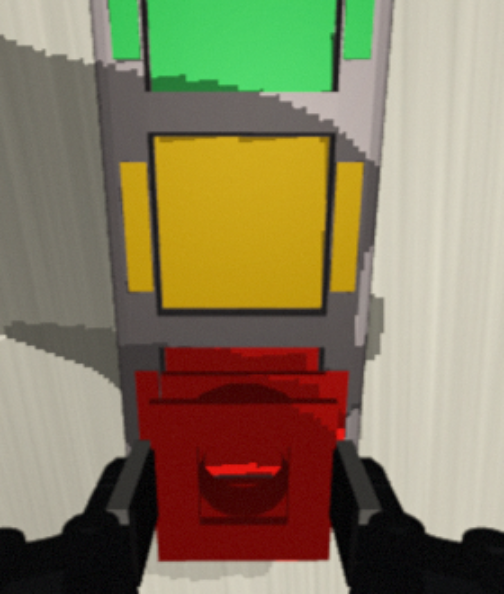

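>>> move_arm --moves '[[[0,0,0,-0.05,1,-0.1,0],[0,0,0,-0.05,2,-0.1,0],[0,0,0,-0.05,2.5,-0.1,0],[0,0,0,-0.05,2.5,-0.1,0],[0,0,0,-0.05,2.5,-0.1,0]]]'

```text
time_s: 6.65
tool_pos: [0.5503, -0.0438, 0.0605]
eef_rot: [-1.172, 1.267, -1.265]
contact_force: [-11.5, 2.8, 29.8]
opening: 0.587
```

Run:
```python
from look import *
s,im,c=look('w6',['red'],[.062])
```

```text
tcp [ 0.5503 -0.0438  0.0605] op 0.587 F [-11.5   2.8  29.8] jaw -4.4 j7 0.27
red px [308. 260.] (249, 208, 120, 104) [(0.062, (array([547.2, -39.8]), array([60.1, 58.5]), 85.7))]
```

>>> move_arm --moves '[[[0,0,0,0,-0.2,0,0],[0,0,0,0,-0.2,0,75],[0,0,0,0,-0.2,0,75],[0,0,0,0,-0.2,0,85],[0,0,0,0,-3,0,90],[0,0,0,0,-7,0,100],[0,0,0,0,-11,0,100],[0,0,0,0,-11,0,100]]]'

```text
time_s: 7.7
tool_pos: [0.552, -0.044, 0.1723]
eef_rot: [-1.168, 1.263, -1.267]
contact_force: [-0.3, 0.5, -1.1]
opening: 1.0
```

Run:
```python
from look import *
s,im,c=look('w7',['red','yellow','green'],[.036,.062])
cv2.imwrite('pics/w7c.png',cv2.resize(im[0:330,180:460,::-1],None,fx=1.8,fy=1.8))
```

```text
tcp [ 0.552  -0.044   0.1723] op 1.0 F [-0.3  0.5 -1.1] jaw -4.4 j7 0.18
red px [314. 196.] (273, 164, 82, 64) [(0.036, (array([550.4, -50.4]), array([64.6, 78.1]), 85.5)), (0.062, (array([551.1, -41.8]), array([58.3, 70.5]), 85.5))]
yellow px [313. 116.] (281, 84, 66, 66) [(0.036, (array([556.4,  23.7]), array([55.9, 57.3]), 85.6)), (0.062, (array([556.5,  25.1]), array([50.5, 51.8]), 85.6))]
yellow px [538.  18.] (505, 0, 67, 36) [(0.036, (array([740.7,  87.5]), array([24.7, 51.6]), 85.6)), (0.062, (array([722.9,  82.8]), array([22.3, 46.6]), 85.6))]
green px [314.  34.] (278, 0, 72, 69) [(0.036, (array([561.4,  88.8]), array([49.5, 56.9]), 85.6)), (0.062, (array([561.1,  84. ]), array([44.7, 51.4]), 85.6))]
green px [271.  28.] (265, 0, 13, 57) [(0.036, (array([527.2,  96.1]), array([40.2,  8.5]), 85.6)), (0.062, (array([530.2,  90.5]), array([36.3,  7.7]), 85.6))]
green px [356.  28.] (351, 0, 12, 57) [(0.036, (array([596.1,  90.8]), array([40.3,  8.2]), 85.4)), (0.062, (array([592.3,  85.7]), array([36.4,  7.4]), 85.4))]
```

View pics/w7c.png

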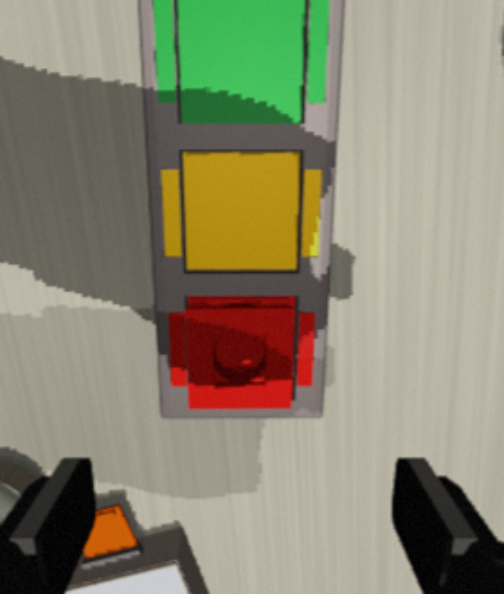

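The red reel lies flush in its pocket, its seat at about (314,196) full frame. Next is the green reel.

```bash
cat >> h.py <<'E'
def goto2(pos,a,s=None):
    s=s or robot.read_state();R0=Ro.from_rotvec(s['eef_rot']).as_matrix()
    a=np.radians(a);z=np.array([np.cos(a),np.sin(a),0]);y=np.array([0,0,-1.]);R=np.c_[np.cross(y,z),y,z]
    print('turn',np.round(Ro.from_matrix(R0.T@R).as_rotvec(),3),'shift',np.round(R0.T@(np.array(pos)-s['tool_pos'])*100,2))
E
python3 -c "
from h import *
goto2([.491,.2985,.11],99.6);goto2([.491,.2985,.18],99.6)"
```

```text
turn [-2.000e-03 -1.815e+00  1.000e-03] shift [-33.66   6.06  -8.64]
turn [-2.000e-03 -1.815e+00  1.000e-03] shift [-33.67  -0.94  -8.62]
```

>>> move_arm --moves '[[[0,-0.18,0,-4,-1,-1,100],[0,-0.36,0,-8,-1,-2,100],[0,-0.54,0,-12,-1,-3,100],[0,-0.72,0,-16,-1,-4,100],[0,-0.9,0,-20,-1,-5,100],[0,-1.08,0,-24,-1,-6,100],[0,-1.26,0,-29,-1,-7.4,100],[0,-1.44,0,-33.7,-1,-8.6,100]]]'

```text
time_s: 8.75
tool_pos: [0.4898, 0.3002, 0.1785]
eef_rot: [-1.566, 0.16, -0.157]
contact_force: [0.4, -1.0, -0.3]
opening: 0.996
```

>>> move_arm --moves '[[[0,-0.18,0,0,3,0,100],[0,-0.36,0,0,6,0,100],[0,-0.375,0,0,7,0,100],[0,-0.375,0,0,7,0,100],[0,-0.375,0,0,7,0,100],[0,-0.375,0,0,7,0,100]]]'

```text
time_s: 9.5
tool_pos: [0.4912, 0.2989, 0.1107]
eef_rot: [-1.566, -0.131, 0.129]
contact_force: [-0.3, 0.3, -0.2]
opening: 1.002
```

Run:
```python
from look import *
s,im,c=look('w8',['green','yellow'],[.036])
goto2([.491,.2985,.034],99.6)
```

```text
tcp [0.4912 0.2989 0.1107] op 1.002 F [-0.3  0.3 -0.2] jaw 99.5 j7 1.16
green px [ 35. 251.] (0, 213, 72, 77) [(0.036, (array([561. ,  85.2]), array([51.6, 58.8]), 85.5))]
green px [314. 229.] (281, 214, 67, 31) [(0.036, (array([504.1, 300.9]), array([25.6, 51.5]), 9.5))]
yellow px [303. 292.] (268, 255, 69, 74) [(0.036, (array([564.2, 301.4]), array([52.8, 66.4]), 89.4))]
turn [-0.    -0.001  0.001] shift [-0.03  7.65 -0.04]
```

>>> move_arm --moves '[[[0,0,0,0,4,0,100],[0,0,0,0,7.65,0,100],[0,0,0,0,7.65,0,100],[0,0,0,0,7.65,0,0],[0,0,0,0,7.65,0,0],[0,0,0,0,7.65,0,0],[0,0,0,0,7.65,0,0],[0,0,0,0,7.65,0,0]]]'

```text
time_s: 10.55
tool_pos: [0.4917, 0.2993, 0.0353]
eef_rot: [-1.566, -0.133, 0.129]
contact_force: [-3.7, -2.2, 14.1]
opening: 0.589
```

>>> move_arm --moves '[[[0,0,0,0,-2.5,0,0],[0,0,0,0,-5,0,0],[0,0,0,0,-7.5,0,0],[0,0,0,0,-10,0,0],[0,0,0,0,-15,0,0],[0,0,0,0,-16,0,0],[0,0,0,0,-16,0,0]]]'

```text
time_s: 11.42
tool_pos: [0.4911, 0.2989, 0.1944]
eef_rot: [-1.566, -0.133, 0.13]
contact_force: [-0.8, 0.4, -0.8]
opening: 0.587
```

```bash
cat >> look.py <<'E'
def held(tag,col,dz=.0014):
    """edges of the held reel's top face: scan centre-side column of saturation/value"""
    s=robot.read_state();im=robot.grab_frame("wrist");cv2.imwrite(f'pics/{tag}.png',im[:,:,::-1])
    ci=robot.camera_info('wrist');f=200/np.tan(np.radians(ci['fovy'])/2);M=ci['mount']
    m=np.zeros((400,640),np.uint8);m[190:345,230:400]=mask(im,col)[190:345,230:400];b=blobs(m,300)[0];x,y,w,h=cv2.boundingRect(b)
    d=M[:3,:3]@np.array([[ (u-ci['cx'])/f,(v-ci['cy'])/f,1] for u,v in((x,y+h),(x+w,y+h))]).T
    P=M[:3,3:]+d*((-dz-M[1,3])/d[1]);print('held box',(x,y,w,h),'far edge tool x mm (26 if centred)',(P[0]*1000).round(1),'tool z edges',(P[2]*1000).round(1))
    print('tcp',np.round(s['tool_pos'],4),'op',round(s['opening'],3),'F',np.round(s['contact_force'],1))
E
python3 - <<'E'
from look import *
held('w9','green')
goto2([.5616,.0914,.2],-4.4)
E
```

```text
held box (263, 222, 105, 87) far edge tool x mm (26 if centred) [25.3 25.3] tool z edges [-27.8  29.3]
tcp [0.4911 0.2989 0.1944] op 0.587 F [-0.8  0.4 -0.8]
turn [-0.     1.815  0.   ] shift [  3.55  -0.68 -21.61]
```

>>> move_arm --moves '[[[0,0.18,0,0.4,-0.5,-2.7,0],[0,0.36,0,0.8,-0.5,-5.4,0],[0,0.54,0,1.2,-0.5,-8.1,0],[0,0.72,0,1.6,-0.5,-10.8,0],[0,0.9,0,2,-0.5,-13.5,0],[0,1.08,0,2.5,-0.5,-16.2,0],[0,1.26,0,3,-0.5,-19,0],[0,1.44,0,3.57,-0.5,-21.7,0]]]'

```text
time_s: 12.48
tool_pos: [0.5618, 0.0896, 0.197]
eef_rot: [-1.335, 0.992, -0.991]
contact_force: [-0.4, 0.3, -1.2]
opening: 0.589
```

>>> move_arm --moves '[[[0,0.18,0,0,0,0,0],[0,0.36,0,0,2,0,0],[0,0.375,0,0,5,0,0],[0,0.375,0,0,8,0,0],[0,0.375,0,0,10.5,0,0],[0,0.375,0,0,10.5,0,0],[0,0.375,0,0,10.5,0,0],[0,0.375,0,0,10.5,0,0]]]'

```text
time_s: 13.48
tool_pos: [0.5626, 0.0907, 0.0942]
eef_rot: [-1.171, 1.265, -1.266]
contact_force: [-0.3, 0.1, -1.0]
opening: 0.589
```

Run:
```python
from look import *
held('w10','green')
look('w11',['green'],[.036,.047])
goto2([.5619,.0905,.0612],-4.4)
```

```text
held box (258, 201, 114, 109) far edge tool x mm (26 if centred) [25.8 25.8] tool z edges [-31.4  30.8]
tcp [0.5626 0.0907 0.0942] op 0.589 F [-0.3  0.1 -1. ]
tcp [0.5626 0.0908 0.0941] op 0.587 F [-0.5 -0.  -0.5] jaw -4.4 j7 -0.03
green px [314. 255.] (258, 201, 114, 109) [(0.036, (array([559.6,  61.9]), array([90.9, 79. ]), 85.5)), (0.047, (array([560.1,  68.4]), array([85.6, 74.4]), 85.5))]
green px [314. 196.] (274, 189, 82, 15) [(0.036, (array([563.5, 110.8]), array([10.2, 56. ]), 85.6)), (0.047, (array([563.8, 114.4]), array([ 9.6, 52.7]), 85.6))]
turn [-0.001 -0.    -0.   ] shift [ 0.04  3.29 -0.06]
```

View pics/w11.png

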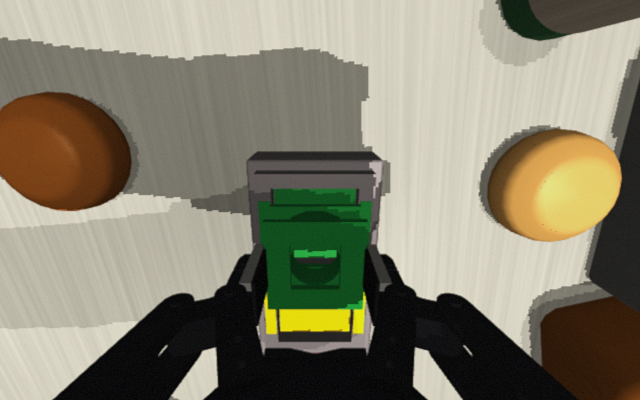

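The green reel is square above its pocket; the pocket's rear strip shows at (314,196), in line with it.

>>> move_arm --moves '[[[0,0,0,0.02,1.2,-0.05,0],[0,0,0,0.02,2.4,-0.05,0],[0,0,0,0.02,3.2,-0.05,0],[0,0,0,0.02,3.25,-0.05,0],[0,0,0,0.02,3.25,-0.05,0]]]'

```text
time_s: 14.2
tool_pos: [0.5617, 0.0906, 0.0607]
eef_rot: [-1.172, 1.266, -1.266]
contact_force: [-3.4, 0.6, 8.2]
opening: 0.587
```

>>> move_arm --moves '[[[0,0,0,0,-0.1,0,0],[0,0,0,0,-0.1,0,75],[0,0,0,0,-0.1,0,75],[0,0,0,0,-0.1,0,85],[0,0,0,0,-3,0,90],[0,0,0,0,-7,0,100],[0,0,0,0,-12,0,100],[0,0,0,0,-12,0,100]]]'

```text
time_s: 15.2
tool_pos: [0.5633, 0.0907, 0.1843]
eef_rot: [-1.166, 1.263, -1.267]
contact_force: [0.6, -0.6, -0.3]
opening: 1.004
```

Run:
```python
from look import *
look('w12',['green','yellow'],[.036,.062])
goto2([.5708,.3019,.18],89.5)
```

```text
tcp [0.5633 0.0907 0.1843] op 1.004 F [ 0.6 -0.6 -0.3] jaw -4.4 j7 -0.08
green px [307. 191.] (274, 161, 68, 61) [(0.036, (array([556.1,  85.9]), array([63.6, 67. ]), 85.5)), (0.062, (array([557.3,  94. ]), array([57.7, 60.8]), 85.5))]
green px [593.  12.] (554, 0, 79, 26) [(0.036, (array([806.1, 225. ]), array([18.3, 65.1]), 85.6)), (0.062, (array([784.1, 220.2]), array([16.6, 59.1]), 85.6))]
yellow px [313. 248.] (277, 227, 73, 44) [(0.036, (array([555.9,  21. ]), array([52.3, 78. ]), 85.4)), (0.062, (array([557.1,  35.1]), array([47.4, 70.7]), 85.4))]
yellow px [494. 166.] (468, 142, 53, 50) [(0.036, (array([741.4,  97.1]), array([50.8, 50.2]), 5.1)), (0.062, (array([725.4, 104.2]), array([46.1, 45.5]), 5.1))]
turn [-3.000e-03 -1.639e+00  1.000e-03] shift [-21.12   0.25  -0.78]
```

>>> move_arm --moves '[[[0,-0.18,0,-2.5,-1.5,0,100],[0,-0.36,0,-5,-1.5,0,100],[0,-0.54,0,-7.5,-1.5,0,100],[0,-0.72,0,-10,-1.5,-0.2,100],[0,-0.9,0,-13,-1.5,-0.4,100],[0,-1.08,0,-16,-1,-0.6,100],[0,-1.26,0,-19,0,-0.8,100],[0,-1.44,0,-21.1,0.2,-0.8,100]]]'

```text
time_s: 16.25
tool_pos: [0.5688, 0.3028, 0.1767]
eef_rot: [-1.566, 0.16, -0.156]
contact_force: [-0.1, -0.4, -0.1]
opening: 1.006
```

>>> move_arm --moves '[[[0,-0.18,0,0,2,0,100],[0,-0.2,0,0,5,0,100],[0,-0.2,0,0,7,0,100],[0,-0.2,0,0,7,0,100],[0,-0.2,0,0,7,0,100],[0,-0.2,0,0,7,0,100]]]'

```text
time_s: 17.0
tool_pos: [0.5704, 0.3018, 0.1098]
eef_rot: [-1.57, 0.005, -0.007]
contact_force: [-0.5, 0.2, -0.1]
opening: 1.0
```

Run:
```python
from look import *
look('w13',['yellow'],[.036])
goto2([.5708,.3019,.034],89.5)
```

```text
tcp [0.5704 0.3018 0.1098] op 1.0 F [-0.5  0.2 -0.1] jaw 89.5 j7 1.07
yellow px [313. 210.] (278, 175, 71, 72) [(0.036, (array([568.6, 301.1]), array([52.4, 57.9]), 89.5))]
turn [-0.001  0.001  0.001] shift [0.04 7.57 0.01]
```

>>> move_arm --moves '[[[0,0,0,0.1,4,-0.05,100],[0,0,0,0.1,7.55,-0.05,100],[0,0,0,0.1,7.55,-0.05,100],[0,0,0,0.1,7.55,-0.05,0],[0,0,0,0.1,7.55,-0.05,0],[0,0,0,0.1,7.55,-0.05,0],[0,0,0,0.1,7.55,-0.05,0],[0,0,0,0.1,7.55,-0.05,0]]]'

```text
time_s: 18.05
tool_pos: [0.5718, 0.3015, 0.0355]
eef_rot: [-1.569, 0.004, -0.008]
contact_force: [-3.8, -1.1, 13.8]
opening: 0.588
```

>>> move_arm --moves '[[[0,0,0,0,-2.5,0,0],[0,0,0,0,-5,0,0],[0,0,0,0,-7.5,0,0],[0,0,0,0,-10,0,0],[0,0,0,0,-15,0,0],[0,0,0,0,-16,0,0],[0,0,0,0,-16,0,0]]]'

```text
time_s: 18.92
tool_pos: [0.5711, 0.3011, 0.1944]
eef_rot: [-1.57, 0.005, -0.007]
contact_force: [-0.4, -0.2, -1.4]
opening: 0.588
```

Run:
```python
from look import *
held('w14','yellow')
goto2([.5567,.0234,.19],-4.4)
```

```text
held box (263, 204, 105, 106) far edge tool x mm (26 if centred) [25.9 25.9] tool z edges [-27.9  29.4]
tcp [0.5711 0.3011 0.1944] op 0.588 F [-0.4 -0.2 -1.4]
turn [0.   1.64 0.  ] shift [ -1.18   0.31 -27.76]
```

>>> move_arm --moves '[[[0,0.18,0,-0.1,-0.5,-3.5,0],[0,0.36,0,-0.3,-0.5,-7,0],[0,0.54,0,-0.5,-0.5,-10.5,0],[0,0.72,0,-0.7,-0.5,-14,0],[0,0.9,0,-0.9,-0.5,-17.5,0],[0,1.08,0,-1,-0.5,-21,0],[0,1.26,0,-1.1,-0.5,-24.5,0],[0,1.44,0,-1.2,-0.5,-27.8,0]]]'

```text
time_s: 19.98
tool_pos: [0.556, 0.0218, 0.1972]
eef_rot: [-1.264, 1.124, -1.122]
contact_force: [-0.3, -0.4, -0.0]
opening: 0.587
```

>>> move_arm --moves '[[[0,0.18,0,0,0,0,0],[0,0.2,0,0,2,0,0],[0,0.2,0,0,5,0,0],[0,0.2,0,0,8,0,0],[0,0.2,0,0,9.5,0,0],[0,0.2,0,0,9.5,0,0],[0,0.2,0,0,9.5,0,0],[0,0.2,0,0,9.5,0,0]]]'

```text
time_s: 20.98
tool_pos: [0.5572, 0.0231, 0.1042]
eef_rot: [-1.171, 1.265, -1.266]
contact_force: [-0.5, -0.5, -0.4]
opening: 0.588
```

Run:
```python
from look import *
held('w15','yellow')
s,im,c=look('w16',['yellow'],[.036,.047],100)
goto2([.5567,.0234,.0612],-4.4)
```

```text
held box (261, 190, 108, 120) far edge tool x mm (26 if centred) [25.8 25.8] tool z edges [-29.8  29.2]
tcp [0.5572 0.0231 0.1042] op 0.588 F [-0.5 -0.5 -0.4]
tcp [0.5571 0.0232 0.1041] op 0.588 F [-1.   0.  -0.7] jaw -4.4 j7 0.09
yellow px [314. 246.] (261, 184, 108, 126) [(0.036, (array([554.3,  -5.1]), array([108.5,  79.4]), 85.4)), (0.047, (array([554.8,   1. ]), array([102.5,  75. ]), 85.4))]
yellow px [596.  87.] (550, 44, 89, 86) [(0.036, (array([743.9,  98.6]), array([52.1, 52.6]), 46.6)), (0.047, (array([733.9,  99.1]), array([49.3, 49.7]), 46.6))]
turn [-0.001 -0.    -0.   ] shift [-0.02  4.28 -0.04]
```

View pics/w16.png

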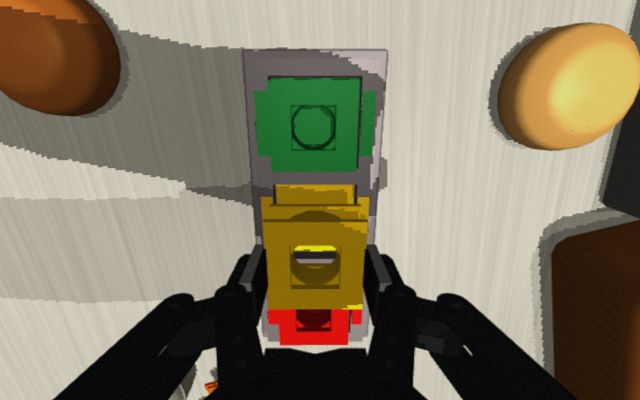

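The green reel lies flush at (314,125) and the yellow one is in line above its pocket. I'll seat it now.

>>> move_arm --moves '[[[0,0,0,0,1.5,-0.04,0],[0,0,0,0,3,-0.04,0],[0,0,0,0,4.1,-0.04,0],[0,0,0,0,4.25,-0.04,0],[0,0,0,0,4.25,-0.04,0]]]'

```text
time_s: 21.7
tool_pos: [0.5561, 0.023, 0.0605]
eef_rot: [-1.172, 1.267, -1.265]
contact_force: [-5.1, 0.3, 9.8]
opening: 0.587
```

>>> move_arm --moves '[[[0,0,0,0,-0.1,0,0],[0,0,0,0,-0.1,0,75],[0,0,0,0,-0.1,0,75],[0,0,0,0,-0.1,0,85],[0,0,0,0,-3,0,90],[0,0,0,0,-7,0,100],[0,0,0,0,-12,0,100],[0,0,0,0,-14,0,100]]]'

```text
time_s: 22.7
tool_pos: [0.5572, 0.0231, 0.2035]
eef_rot: [-1.169, 1.264, -1.267]
contact_force: [-0.4, 0.6, -0.1]
opening: 1.001
```

Run:
```python
from look import *
s,im,c=look('w17',['yellow'],[.036,.062])
im=robot.grab_frame("top");c=cam("top")
h=cv2.cvtColor(im,cv2.COLOR_RGB2HSV)
m=(h[...,2]<60).astype(np.uint8);m[:190,:]=0;m[255:]=0;m[:,:365]=0;m[:,460:]=0
for b in blobs(m,30)[:3]:print('handle',cv2.minAreaRect(b),rect(c,b,.07))
for b in blobs(mask(im,'orange'),60):
  r=cv2.minAreaRect(b)
  if cv2.contourArea(b)<110 and 350<r[0][0]<470:print('clip',np.round(r[0]),rect(c,b,.052))
cv2.imwrite('pics/t2.png',cv2.resize(im[130:270,200:470,::-1],None,fx=2.9,fy=2.9,interpolation=cv2.INTER_CUBIC))
```

```text
tcp [0.5572 0.0231 0.2035] op 1.001 F [-0.4  0.6 -0.1] jaw -4.4 j7 0.02
yellow px [314. 186.] (278, 157, 74, 58) [(0.036, (array([555.8,  18.1]), array([63.7, 78.2]), 86.0)), (0.062, (array([556.4,  25.7]), array([58.2, 71.4]), 86.0))]
yellow px [499.  92.] (472, 64, 55, 56) [(0.036, (array([742.5,  98.8]), array([50.4, 51.2]), 55.7)), (0.062, (array([726.9,  99.4]), array([46.1, 46.8]), 55.7))]
handle ((411.61541748046875, 223.076904296875), (3.53009033203125, 29.417421340942383), 78.69007110595703) (array([ 480.8, -302.3]), array([11.3, 94.7]), 11.6)
clip [370. 232.] (array([ 452.1, -170.2]), array([34.8, 31.8]), 12.3)
clip [414. 244.] (array([ 415.3, -312.2]), array([30.8, 34.6]), 11.6)
clip [404. 204.] (array([ 544.5, -283.8]), array([30.9, 33.7]), 14.4)
clip [449. 215.] (array([ 508. , -428.5]), array([34.1, 31.8]), 12.7)
```

View pics/t2.png

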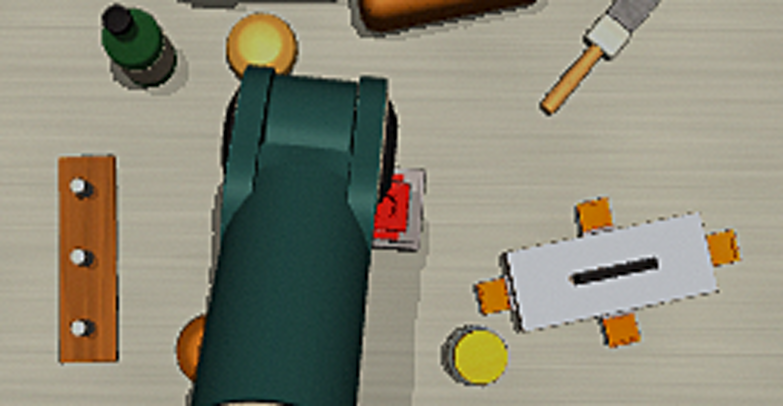

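The rack is empty and the lid is still in place, its handle at (612,271) in the crop. I'll go above the lid.

Run:
```python
from look import *
goto2([.478,-.302,.2],12.2)
```

```text
turn [-0.004 -0.29  -0.001] shift [33.04  0.25 -5.41]
```

>>> move_arm --moves '[[[0,-0.1,0,5,0,-1,100],[0,-0.2,0,10,0,-2,100],[0,-0.29,0,16,0,-3,100],[0,-0.29,0,22,0,-4,100],[0,-0.29,0,28,0.2,-5,100],[0,-0.29,0,33,0.2,-5.4,100],[0,-0.29,0,33,0.2,-5.4,100],[0,-0.29,0,33,0.2,-5.4,100]]]'

```text
time_s: 23.8
tool_pos: [0.477, -0.3012, 0.1979]
eef_rot: [-1.303, 1.052, -1.05]
contact_force: [-0.2, -0.1, 0.6]
opening: 1.004
```

```bash
cat >> look.py <<'E'
def lidlook(tag,z0=0.):
    s=robot.read_state();im=robot.grab_frame("wrist");c=cam("wrist",s);cv2.imwrite(f'pics/{tag}.png',im[:,:,::-1])
    R=Ro.from_rotvec(s['eef_rot']).as_matrix()
    print('tcp',np.round(s['tool_pos'],4),'op',round(s['opening'],3),'F',np.round(s['contact_force'],1),'jaw',np.degrees(np.arctan2(R[1,2],R[0,2])).round(2))
    h=cv2.cvtColor(im,cv2.COLOR_RGB2HSV);m=(h[...,2]<45).astype(np.uint8)
    for b in blobs(m,200)[:6]:print('dark',cv2.boundingRect(b),rect(c,b,z0+.07))
    for b in blobs(mask(im,'orange'),150):print('orange',cv2.boundingRect(b),rect(c,b,z0+.016))
    m=((h[...,1]<40)&(h[...,2]>170)).astype(np.uint8)
    for b in blobs(m,5000)[:3]:print('white',cv2.boundingRect(b),rect(c,b,z0+.038))
    return s,im,c
E
python3 - <<'E'
from look import *
lidlook('l1')
E
```

```text
tcp [ 0.477  -0.3012  0.1979] op 1.004 F [-0.2 -0.1  0.6] jaw 12.2
dark (0, 255, 600, 145) (array([ 491.6, -468.2]), array([739.3, 201.1]), 12.3)
dark (610, 79, 30, 108) (array([ 733.3, -195.8]), array([24.8, 98. ]), 31.8)
dark (311, 144, 12, 94) (array([ 478., -301.]), array([10.3, 91.5]), 11.9)
dark (612, 363, 28, 37) (array([ 892.7, -459.1]), array([31.2, 61.4]), 31.8)
orange (298, 27, 37, 38) (array([ 449.6, -171.5]), array([35.3, 32.2]), 12.2)
orange (202, 0, 70, 27) (array([ 371.4, -160.1]), array([64.1, 21.2]), 12.1)
orange (240, 165, 30, 32) (array([ 411.1, -318.4]), array([32. , 35.9]), 12.2)
orange (363, 165, 30, 32) (array([ 545.5, -289.3]), array([31.6, 35.9]), 12.2)
orange (493, 158, 44, 66) (array([ 701.8, -269.6]), array([12.3, 96.8]), 50.9)
orange (302, 279, 28, 18) (array([ 507.5, -441.7]), array([34.6, 25.5]), 12.3)
white (274, 171, 86, 108) (array([ 488.5, -350.4]), array([ 89.4, 128.2]), 12.2)
```

View pics/l1.png

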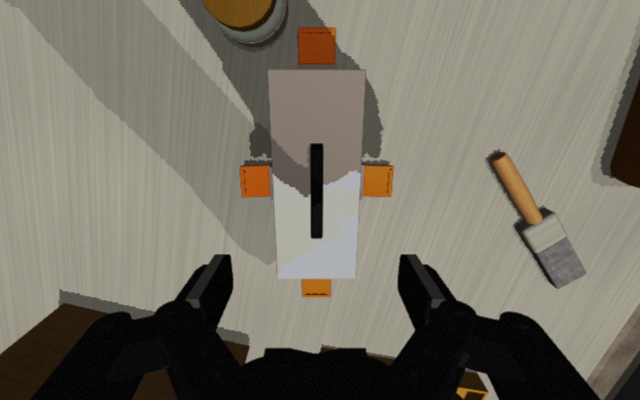

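The handle shows cleanly at (317,190), square to the tool, with the clips sticking out as expected. I'll grip it at the centre.

>>> move_arm --moves '[[[0,0,0,0,4,0.1,100],[0,0,0,0,8,0.1,100],[0,0,0,0,12,0.1,80],[0,0,0,0,13.2,0.1,50],[0,0,0,0,13.2,0.1,0],[0,0,0,0,13.2,0.1,0],[0,0,0,0,13.2,0.1,0],[0,0,0,0,13.2,0.1,0]]]'

```text
time_s: 24.85
tool_pos: [0.4789, -0.3018, 0.0683]
eef_rot: [-1.302, 1.049, -1.052]
contact_force: [-2.3, 1.4, 9.7]
opening: 0.118
```

>>> move_arm --moves '[[[0,0,0,0,0,0,0],[0,0,0,0,0,0,0],[0,0,0,0,-1,0,0],[0,0,0,0,-3,0,0],[0,0,0,0,-6,0,0],[0,0,0,0,-9,0,0],[0,0,0,0,-9,0,0],[0,0,0,0,-9,0,0]]]'

```text
time_s: 25.85
tool_pos: [0.4779, -0.3012, 0.1568]
eef_rot: [-1.302, 1.051, -1.05]
contact_force: [0.1, 0.4, -4.9]
opening: 0.119
```

Run:
```python
from look import *
lidlook('l2',.09)
```

```text
tcp [ 0.4779 -0.3012  0.1568] op 0.119 F [ 0.1  0.4 -4.9] jaw 12.22
dark (0, 175, 569, 225) (array([ 463.1, -324.7]), array([347. , 140.7]), 12.3)
dark (538, 235, 43, 72) (array([ 602.3, -274.9]), array([ 6.8, 50.5]), 49.9)
dark (208, 0, 50, 18) (array([ 422.9, -194.9]), array([19.4,  3.8]), 24.4)
dark (24, 359, 37, 17) (array([ 335.1, -397.6]), array([21.2, 11.9]), 21.8)
orange (282, 0, 66, 35) (array([ 450.9, -178.3]), array([35.4, 16.3]), 12.2)
orange (189, 204, 51, 51) (array([ 410.5, -317.8]), array([32.2, 37.6]), 12.5)
orange (390, 204, 50, 49) (array([ 544.6, -287.9]), array([31.4, 36.2]), 12.2)
orange (515, 166, 48, 73) (array([ 620.8, -253.8]), array([ 7.1, 65.4]), 49.8)
orange (192, 0, 58, 12) (array([ 400.1, -183.5]), array([30.8,  5.1]), 12.2)
white (348, 0, 292, 400) (array([ 587.7, -284.2]), array([170.7, 317. ]), 31.9)
white (0, 8, 275, 343) (array([ 373. , -331.9]), array([222.6, 166.1]), 83.0)
```

View pics/l2.png

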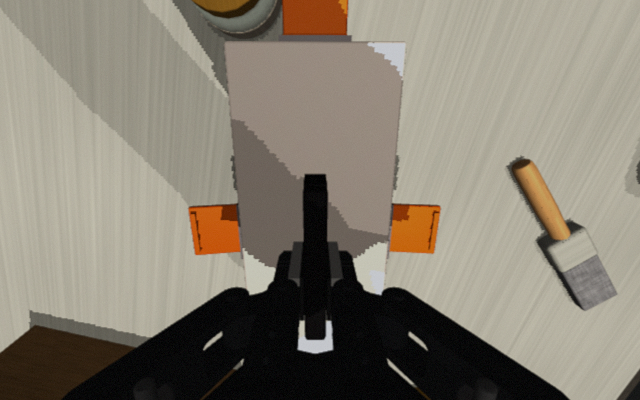

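The lid hangs level and square, gripped at its handle with the clips still out. I'll check its offset along the handle from its edges.

Run:
```python
from look import *
s=robot.read_state();c=cam('wrist',s);R=Ro.from_rotvec(s['eef_rot']).as_matrix()
dz=s['tool_pos'][2]-.0683
def tl(uv,z): return ((cast(c,uv,z)-s['tool_pos'])@R*1000).round(1)
print('end edge (want x=-113)',tl([[225,42],[406,42]],.038+dz))
print('handle end (want -45)',tl([[305,175],[326,175]],.07+dz))
print('handle far end (want 45)',tl([[305,338],[326,338]],.07+dz))
goto2([.5567,.0234,.17],-4.4)
```

```text
end edge (want x=-113) [[-110.3   30.4  -45.1]
 [-110.2   30.3   45.3]]
handle end (want -45) [[-50.1  -1.7  -4.7]
 [-50.1  -1.7   5. ]]
handle far end (want 45) [[44.7 -1.7 -5.8]
 [44.7 -1.7  6.1]]
turn [ 0.001  0.29  -0.   ] shift [-30.05  -1.36  14.58]
```

>>> move_arm --moves '[[[0,0,0,0,-1.4,0,0],[0,0.06,0,-5,-1.4,2.4,0],[0,0.12,0,-10,-1.4,4.8,0],[0,0.18,0,-15,-1.4,7.2,0],[0,0.24,0,-20,-1.4,9.6,0],[0,0.29,0,-25,-1.4,12.1,0],[0,0.29,0,-30.1,-1.4,14.6,0],[0,0.29,0,-30.1,-1.4,14.6,0]]]'

```text
time_s: 26.9
tool_pos: [0.5578, 0.0285, 0.1708]
eef_rot: [-1.175, 1.261, -1.26]
contact_force: [0.0, -0.6, -4.7]
opening: 0.12
```

>>> move_arm --moves '[[[0,0,0,0,0,0,0],[0,0,0,0,0,0,0],[0,0,0,0,0,0,0]]]'

```text
time_s: 27.28
tool_pos: [0.5571, 0.0226, 0.171]
eef_rot: [-1.171, 1.267, -1.267]
contact_force: [0.0, -0.4, -4.2]
opening: 0.123
```

Run:
```python
from look import *
s,im,c=lidlook('l3',robot.read_state()['tool_pos'][2]-.0683)
goto2([.5567,.0242,.13],-4.4)
```

```text
tcp [0.5571 0.0226 0.171 ] op 0.123 F [ 0.  -0.4 -4.2] jaw -4.5
dark (62, 175, 507, 225) (array([554.9,   1.6]), array([142.5, 313. ]), 85.6)
dark (545, 0, 95, 198) (array([679.3,  92.7]), array([81.7, 25.7]), 90.0)
orange (555, 220, 85, 180) (array([770.7, -84.7]), array([ 65.4, 182.3]), 15.2)
orange (458, 42, 102, 95) (array([678., 101.]), array([52.4, 59. ]), 85.5)
orange (59, 9, 94, 100) (array([444.7, 136.1]), array([52.1, 53. ]), 80.8)
orange (282, 0, 66, 35) (array([566.4, 148.4]), array([16.4, 35.5]), 85.5)
orange (189, 205, 51, 50) (array([486.9,  25. ]), array([37.3, 32.6]), 85.8)
orange (390, 204, 50, 49) (array([625. ,  15.3]), array([36.5, 31.9]), 85.3)
white (0, 0, 564, 366) (array([611.1,  87.8]), array([180.2, 380. ]), 44.7)
white (0, 124, 274, 276) (array([427.9, -19.7]), array([235.4, 167.7]), 66.2)
turn [-0.    -0.001  0.   ] shift [-0.14  4.09 -0.05]
```

>>> move_arm --moves '[[[0,0,0,-0.12,2,-0.05,0],[0,0,0,-0.12,4,-0.05,0],[0,0,0,-0.12,5,-0.05,0],[0,0,0,-0.12,5.4,-0.05,0],[0,0,0,-0.12,5.4,-0.05,0],[0,0,0,-0.12,5.8,-0.05,0],[0,0,0,-0.12,5.8,-0.05,0]]]'

```text
time_s: 28.2
tool_pos: [0.5568, 0.0248, 0.1128]
eef_rot: [-1.172, 1.266, -1.266]
contact_force: [-0.8, 0.7, -4.2]
opening: 0.122
```

>>> move_arm --moves '[[[0,0,0,0,0.4,0,0],[0,0,0,0,0.7,0,0],[0,0,0,0,0.9,0,0],[0,0,0,0,0.9,0,0]]]'

```text
time_s: 28.7
tool_pos: [0.5565, 0.0248, 0.1043]
eef_rot: [-1.172, 1.266, -1.265]
contact_force: [-7.8, -0.1, 12.4]
opening: 0.121
```

>>> move_arm --moves '[[[0,0,0,0,-0.1,0,30],[0,0,0,0,-0.1,0,60],[0,0,0,0,-0.1,0,80],[0,0,0,0,-3,0,100],[0,0,0,0,-8,0,100],[0,0,0,0,-13,0,100],[0,0,0,0,-13,0,50],[0,0,0,0,-13,0,0]]]'

```text
time_s: 29.7
tool_pos: [0.5566, 0.0249, 0.2335]
eef_rot: [-1.172, 1.266, -1.265]
contact_force: [-0.5, -1.0, -0.2]
opening: 0.604
```

Run:
```python
from look import *
s,im,c=lidlook('l4',.036)
```

```text
tcp [0.5566 0.0249 0.2335] op 0.604 F [-0.5 -1.  -0.2] jaw -4.4
dark (53, 192, 525, 208) (array([ 545.2, -107.6]), array([267.5, 646.2]), 85.7)
dark (508, 0, 65, 186) (array([748.8,  91.9]), array([149.7,  32. ]), 89.7)
dark (596, 138, 44, 132) (array([844.3, -14.8]), array([ 36.6, 146.8]), 15.3)
dark (309, 144, 12, 93) (array([555.8,  25.5]), array([90.3, 10.4]), 85.2)
dark (0, 201, 13, 79) (array([244.6,  -4.3]), array([91.4, 11.5]), 66.3)
dark (626, 19, 14, 40) (array([817.9, 132.6]), array([ 9.9, 28.2]), 15.3)
orange (510, 194, 111, 175) (array([ 863.2, -148.4]), array([125.9, 253.9]), 11.4)
orange (433, 56, 80, 77) (array([722.3,  99.3]), array([72.8, 79.3]), 85.6)
orange (110, 29, 74, 80) (array([398.2, 148.4]), array([71.7, 71.8]), 80.0)
orange (297, 27, 37, 37) (array([566.1, 157.3]), array([31.2, 35. ]), 85.6)
orange (238, 165, 31, 32) (array([487. ,  27.3]), array([35.9, 32.1]), 85.6)
orange (362, 165, 30, 31) (array([623.9,  17.3]), array([34.7, 31.4]), 85.6)
orange (301, 279, 28, 18) (array([ 544.4, -118.4]), array([25.5, 34.7]), 85.6)
white (0, 0, 526, 356) (array([511.2,  -4.9]), array([395.8, 472.5]), 85.7)
white (0, 123, 248, 277) (array([ 305.4, -102.1]), array([440.7, 263.6]), 66.3)
```

View pics/l4.png

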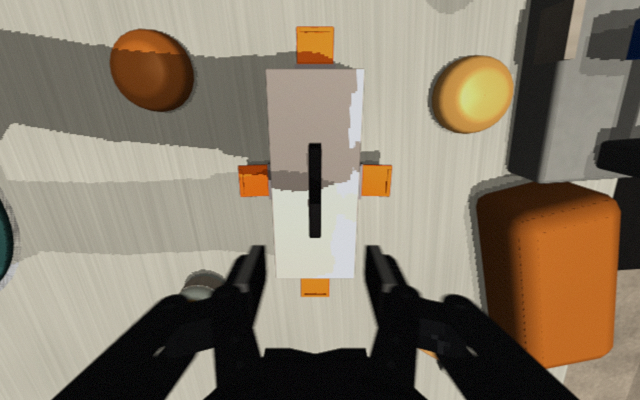

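The lid sits square over the base with all four clips open, at (315,45), (254,181), (376,180) and (315,288). TCP height puts the rim at 36.0 mm. Now the clips, starting with the far (+x) one.

>>> move_arm --moves '[[[0,0,0,0,0,4.5,0],[0,0,0,0,4,9,0],[0,0,0,0,9,9,0],[0,0,0,0,13,9,0],[0,0,0,0,16,9,0],[0,0,0,0,18,9,0],[0,0,0,0,19.5,9,0],[0,0,0,0,20.4,9,0]]]'

```text
time_s: 30.75
tool_pos: [0.6466, 0.0178, 0.0293]
eef_rot: [-1.172, 1.266, -1.266]
contact_force: [0.5, -0.3, 0.9]
opening: 0.0
```

>>> move_arm --moves '[[[0,0,0,0,0,0,0],[0,0,0,0,0,-0.5,0],[0,0,0,0,0,-1,0],[0,0,0,0,0,-1.5,0],[0,0,0,0,0,-1.8,0],[0,0,0,0,0,-2,0],[0,0,0,0,0,-2,0]]]'

```text
time_s: 31.62
tool_pos: [0.6337, 0.0192, 0.0347]
eef_rot: [-1.16, 1.254, -1.273]
contact_force: [31.7, -1.4, 22.6]
opening: -0.001
```

Contact came earlier than planned: the linkage seems to hit the lid side in this orientation. I'll back off and look.

>>> move_arm --moves '[[[0,0,0,0,0,1,0],[0,0,0,0,0,2,0],[0,0,0,0,-6,2,0],[0,0,0,0,-12,2,0],[0,0,0,0,-18,2,0],[0,0,0,0,-20.4,-2,0],[0,0,0,0,-20.4,-7,0],[0,0,0,0,-20.4,-7,0]]]'

```text
time_s: 32.62
tool_pos: [0.554, 0.0252, 0.2338]
eef_rot: [-1.172, 1.268, -1.263]
contact_force: [0.3, 0.6, -0.2]
opening: 0.002
```

Run:
```python
from look import *
s,im,c=lidlook('l5',.036)
cv2.imwrite('pics/l5c.png',cv2.resize(im[0:320,220:420,::-1],None,fx=1.8,fy=1.8))
```

```text
tcp [0.554  0.0252 0.2338] op 0.002 F [ 0.3  0.6 -0.2] jaw -4.39
dark (71, 243, 489, 157) (array([ 539.5, -133.6]), array([214.3, 601.8]), 85.8)
dark (512, 0, 65, 184) (array([749.2,  93.2]), array([148. ,  32.2]), 89.8)
dark (480, 194, 39, 159) (array([739.8, -86.9]), array([ 27.5, 201.5]), 11.3)
dark (601, 139, 39, 131) (array([843.5, -14.6]), array([ 32.4, 145.5]), 15.2)
dark (311, 144, 11, 93) (array([554.5,  25.7]), array([90.4,  9.8]), 85.3)
dark (0, 195, 17, 88) (array([243. ,  -3.9]), array([101.9,  15.3]), 66.4)
orange (513, 195, 113, 175) (array([ 864.6, -148.5]), array([126.6, 254.3]), 11.4)
orange (436, 56, 80, 77) (array([722.7,  99.2]), array([73.3, 79.3]), 80.5)
orange (114, 30, 75, 79) (array([399. , 148.1]), array([71.3, 72.7]), 85.5)
orange (298, 27, 37, 37) (array([564.4, 157.8]), array([31.3, 35.3]), 85.5)
orange (240, 165, 30, 32) (array([485.7,  27.5]), array([35.9, 32.4]), 85.6)
orange (169, 307, 34, 23) (array([ 362.9, -147.4]), array([55.4, 21.2]), 29.4)
orange (363, 161, 14, 34) (array([614.1,  21.2]), array([38., 14.]), 85.4)
white (0, 0, 571, 400) (array([497.3, -42. ]), array([475.4, 778.7]), 86.0)
```

The xp clip is now partly down and the lid is still seated. It will be pressed home later with the tool's narrow side facing it. The y clips already face that way, so I'll do +y first.

>>> move_arm --moves '[[[0,0,0,-5,0,0.1,0],[0,0,0,-10,2,0.1,0],[0,0,0,-15.3,6,0.1,0],[0,0,0,-15.3,11,0.1,0],[0,0,0,-15.3,15,0.1,0],[0,0,0,-15.3,18,0.1,0],[0,0,0,-15.3,19.5,0.1,0],[0,0,0,-15.3,20.4,0.1,0]]]'

```text
time_s: 33.67
tool_pos: [0.57, 0.1771, 0.0292]
eef_rot: [-1.172, 1.266, -1.266]
contact_force: [0.4, -0.1, 0.5]
opening: -0.002
```

>>> move_arm --moves '[[[0,0,0,0,0,0,0],[0,0,0,0.5,0,0,0],[0,0,0,1,0,0,0],[0,0,0,1.4,0,0,0],[0,0,0,1.7,0,0,0],[0,0,0,1.7,0,0,0]]]'

```text
time_s: 34.42
tool_pos: [0.5684, 0.1598, 0.0301]
eef_rot: [-1.171, 1.266, -1.266]
contact_force: [-0.2, -0.1, -0.1]
opening: -0.001
```

>>> move_arm --moves '[[[0,0,0,0.2,0,0,0],[0,0,0,0.4,0,0,0],[0,0,0,0.5,0,0,0],[0,0,0,0.5,0,0,0]]]'

```text
time_s: 34.92
tool_pos: [0.5678, 0.1552, 0.0298]
eef_rot: [-1.172, 1.266, -1.266]
contact_force: [0.2, -1.0, -0.6]
opening: 0.001
```

>>> move_arm --moves '[[[0,0,0,0.15,0,0,0],[0,0,0,0.3,0,0,0],[0,0,0,0.4,0,0,0],[0,0,0,0.4,0,0,0]]]'

```text
time_s: 35.42
tool_pos: [0.5676, 0.1527, 0.0298]
eef_rot: [-1.171, 1.265, -1.264]
contact_force: [1.3, 8.3, -2.5]
opening: -0.003
```

>>> move_arm --moves '[[[0,0,0,-2,0,0,0],[0,0,0,-2.5,-6,0,0],[0,0,0,-2,-12,0,0],[0,0,0,4,-13,0,0],[0,0,0,10,-13,0,0],[0,0,0,16,-13,0,0],[0,0,0,22,-13,0,0],[0,0,0,28.1,-13,0,0]]]'

```text
time_s: 36.42
tool_pos: [0.5461, -0.1298, 0.1601]
eef_rot: [-1.172, 1.265, -1.265]
contact_force: [0.6, 0.2, -0.0]
opening: 0.001
```

>>> move_arm --moves '[[[0,0,0,0,0,0,0],[0,0,0,0,4,0,0],[0,0,0,0,8,0,0],[0,0,0,0,10,0,0],[0,0,0,0,12,0,0],[0,0,0,0,13,0,0],[0,0,0,0,13,0,0]]]'

```text
time_s: 37.3
tool_pos: [0.5459, -0.1288, 0.0297]
eef_rot: [-1.172, 1.266, -1.266]
contact_force: [-0.9, -0.2, 0.7]
opening: 0.004
```

Run:
```python
from look import *
s,im,c=lidlook('l6',.036)
cv2.imwrite('pics/l6c.png',im[:,:,::-1])
```

```text
tcp [ 0.5459 -0.1288  0.0297] op 0.004 F [-0.9 -0.2  0.7] jaw -4.41
dark (71, 246, 489, 154) (array([548. , -98.1]), array([ 45.1, 128.6]), 85.7)
dark (0, 324, 43, 67) (array([ 474.4, -102. ]), array([21.9,  9.8]), 69.5)
dark (275, 0, 50, 12) (array([550.8, -31.2]), array([1.6, 8. ]), 85.5)
orange (0, 374, 14, 26) (array([ 383.5, -173.7]), array([18.4,  6.4]), 66.3)
white (241, 0, 399, 400) (array([606. , -97.1]), array([ 96.9, 185.6]), 15.3)
```

>>> move_arm --moves '[[[0,0,0,-0.5,0,0,0],[0,0,0,-1,0,0,0],[0,0,0,-1.5,0,0,0],[0,0,0,-1.9,0,0,0],[0,0,0,-2.2,0,0,0],[0,0,0,-2.3,0,0,0],[0,0,0,-2.3,0,0,0]]]'

```text
time_s: 38.22
tool_pos: [0.5476, -0.1068, 0.0298]
eef_rot: [-1.172, 1.265, -1.267]
contact_force: [0.2, -6.1, -2.7]
opening: 0.005
```

>>> move_arm --moves '[[[0,0,0,-0.15,0,0,0],[0,0,0,-0.3,0,0,0],[0,0,0,-0.3,0,0,0]]]'

```text
time_s: 38.6
tool_pos: [0.5476, -0.1063, 0.0299]
eef_rot: [-1.173, 1.265, -1.271]
contact_force: [0.0, -19.7, -4.9]
opening: 0.002
```

>>> move_arm --moves '[[[0,0,0,1,0,0,0],[0,0,0,2.5,0,0,0],[0,0,0,2.5,-6,0,0],[0,0,0,2.5,-12,0,0],[0,0,0,2.5,-16,0,0],[0,0,0,2.5,-18,0,0],[0,0,0,2.5,-18,0,0]]]'

```text
time_s: 39.48
tool_pos: [0.5465, -0.1284, 0.2112]
eef_rot: [-1.17, 1.264, -1.267]
contact_force: [-0.4, -0.2, -1.0]
opening: -0.002
```

Run:
```python
from look import *
s,im,c=lidlook('l7',.036)
goto2([.466,.030,.2],85.6)
```

```text
tcp [ 0.5465 -0.1284  0.2112] op -0.002 F [-0.4 -0.2 -1. ] jaw -4.42
dark (71, 243, 489, 157) (array([ 536.4, -266.6]), array([195.9, 549.9]), 85.4)
dark (510, 40, 74, 224) (array([ 736.6, -116.8]), array([ 51.9, 189.7]), 6.9)
dark (550, 0, 90, 32) (array([756.8,  -4.7]), array([19.2, 65. ]), 85.6)
dark (301, 0, 16, 74) (array([551.4,  -2.8]), array([47.2, 11.1]), 85.6)
orange (565, 29, 75, 242) (array([ 838.2, -137.1]), array([ 78.6, 251. ]), 15.3)
orange (128, 194, 59, 53) (array([ 372. , -157.1]), array([61.9, 61.3]), 30.8)
orange (211, 0, 40, 44) (array([484.4,  24.6]), array([33.1, 32.1]), 85.5)
orange (369, 0, 18, 48) (array([612.7,  13. ]), array([36.3, 14.3]), 85.6)
orange (414, 244, 59, 41) (array([ 687.2, -239.6]), array([15.1, 85.5]), 49.9)
white (318, 0, 298, 400) (array([ 700.8, -206.8]), array([260.2, 545.2]), 24.6)
white (0, 185, 272, 215) (array([ 315. , -288.8]), array([311.1, 280.6]), 66.4)
white (0, 38, 261, 125) (array([387.9, -54.7]), array([ 48.8, 232.1]), 61.2)
turn [-1.000e-03 -1.571e+00  0.000e+00] shift [-15.15   1.    -9.2 ]
```

>>> move_arm --moves '[[[0,-0.18,0,-2,1,-1.2,0],[0,-0.36,0,-4,1,-2.4,0],[0,-0.54,0,-6,1,-3.6,0],[0,-0.72,0,-8,1,-4.8,0],[0,-0.9,0,-10,1,-6,0],[0,-1.08,0,-12,1,-7,0],[0,-1.26,0,-13.5,1,-8,0],[0,-1.44,0,-15.1,1,-9.2,0]]]'

```text
time_s: 40.52
tool_pos: [0.4651, 0.0301, 0.1988]
eef_rot: [-1.565, 0.16, -0.157]
contact_force: [-0.3, -0.1, -0.0]
opening: -0.004
```

>>> move_arm --moves '[[[0,-0.13,0,0,0,0,0],[0,-0.13,0,0,4,0,0],[0,-0.13,0,0,9,0,0],[0,-0.13,0,0,12,0,0],[0,-0.13,0,0,14.5,0,0],[0,-0.13,0,0,16,0,0],[0,-0.13,0,0,17,0,0],[0,-0.13,0,0,17,0,0]]]'

```text
time_s: 41.52
tool_pos: [0.4656, 0.0297, 0.0295]
eef_rot: [-1.57, 0.062, -0.06]
contact_force: [-0.7, -0.1, -0.7]
opening: -0.001
```

Run:
```python
from look import *
s,im,c=lidlook('l8',.036)
```

```text
tcp [0.4656 0.0297 0.0295] op -0.001 F [-0.7 -0.1 -0.7] jaw 85.54
dark (70, 242, 491, 158) (array([434.6,  32.5]), array([128.4,  45.8]), 85.6)
orange (486, 0, 154, 178) (array([388.6, 123.9]), array([64.2, 51.8]), 15.1)
orange (308, 321, 14, 32) (array([489.3,  28. ]), array([ 6.3, 18.5]), 85.5)
white (0, 0, 337, 400) (array([427.2, -23.9]), array([ 94. , 178.4]), 66.4)
white (464, 145, 176, 255) (array([461.9, 117.4]), array([116.8,  58.8]), 15.1)
```

>>> move_arm --moves '[[[0,0,0,0.6,0,0,0],[0,0,0,1.2,0,0,0],[0,0,0,1.7,0,0,0],[0,0,0,2.1,0,0,0],[0,0,0,2.4,0,0,0],[0,0,0,2.6,0,0,0],[0,0,0,2.6,0,0,0]]]'

```text
time_s: 42.45
tool_pos: [0.4921, 0.0277, 0.0299]
eef_rot: [-1.57, 0.061, -0.062]
contact_force: [-0.7, 1.2, 0.7]
opening: -0.004
```

>>> move_arm --moves '[[[0,0,0,0.15,0,0,0],[0,0,0,0.3,0,0,0],[0,0,0,0.3,0,0,0]]]'

```text
time_s: 42.82
tool_pos: [0.4941, 0.0275, 0.0297]
eef_rot: [-1.57, 0.062, -0.06]
contact_force: [-4.5, 0.6, 3.0]
opening: -0.002
```

>>> move_arm --moves '[[[0,0,0,0.15,0,0,0],[0,0,0,0.3,0,0,0],[0,0,0,0.3,0,0,0]]]'

```text
time_s: 43.2
tool_pos: [0.4951, 0.0274, 0.0292]
eef_rot: [-1.57, 0.065, -0.056]
contact_force: [-17.4, 2.7, 9.0]
opening: -0.001
```

>>> move_arm --moves '[[[0,0,0,-1,0,0,0],[0,0,0,-2.5,0,0,0],[0,0,0,-2.5,-6,0,0],[0,0,0,-2,-12,0,0],[0,0,0,0,-16,0,0],[0,0,0,5,-16,0,0],[0,0,0,10,-16,0,0],[0,0,0,14.9,-16,0,0]]]'

```text
time_s: 44.2
tool_pos: [0.6475, 0.0158, 0.1899]
eef_rot: [-1.57, 0.06, -0.061]
contact_force: [-1.0, 1.1, -0.1]
opening: 0.001
```

>>> move_arm --moves '[[[0,0,0,0,0,0,0],[0,0,0,0,4,0,0],[0,0,0,0,8,0,0],[0,0,0,0,11,0,0],[0,0,0,0,14,0,0],[0,0,0,0,15.6,0,0],[0,0,0,0,15.6,0,0]]]'

```text
time_s: 45.08
tool_pos: [0.6455, 0.0157, 0.0334]
eef_rot: [-1.57, 0.062, -0.06]
contact_force: [0.4, -1.0, 0.5]
opening: -0.001
```

>>> move_arm --moves '[[[0,0,0,-0.6,0,0,0],[0,0,0,-1.2,0,0,0],[0,0,0,-1.7,0,0,0],[0,0,0,-2.1,0,0,0],[0,0,0,-2.4,0,0,0],[0,0,0,-2.5,0,0,0],[0,0,0,-2.5,0,0,0]]]'

```text
time_s: 45.95
tool_pos: [0.6216, 0.0176, 0.034]
eef_rot: [-1.57, 0.061, -0.061]
contact_force: [4.2, -0.2, 3.2]
opening: -0.0
```

>>> move_arm --moves '[[[0,0,0,-0.2,0,0,0],[0,0,0,-0.4,0,0,0],[0,0,0,-0.5,0,0,0],[0,0,0,-0.5,0,0,0]]]'

```text
time_s: 46.45
tool_pos: [0.6192, 0.0179, 0.0343]
eef_rot: [-1.57, 0.056, -0.066]
contact_force: [22.9, -0.8, -12.3]
opening: 0.002
```

>>> move_arm --moves '[[[0,0,0,1,0,0,0],[0,0,0,2.5,0,0,0],[0,0,0,2.5,-6,0,0],[0,0,0,2.5,-12,0,0],[0,0,0,0,-18,0,0],[0,0,0,-4,-22,0,0],[0,0,0,-6.5,-22,0,0],[0,0,0,-6.5,-22,0,0]]]'

```text
time_s: 47.45
tool_pos: [0.5502, 0.0234, 0.2542]
eef_rot: [-1.569, 0.061, -0.06]
contact_force: [0.5, -0.3, -0.2]
opening: 0.004
```

Run:
```python
from look import *
s,im,c=lidlook('l9',.036)
im2=robot.grab_frame("scene")
a=cv2.resize(im[:,150:560],None,fx=.95,fy=.95);b=cv2.resize(im2[150:260,250:430],None,fx=2.1,fy=2.1)
o=np.zeros((a.shape[0],a.shape[1]+b.shape[1],3),np.uint8);o[:,:a.shape[1]]=a;o[:b.shape[0],a.shape[1]:]=b
cv2.imwrite('pics/l9c.png',o[:,:,::-1]);print(o.shape)
```

```text
tcp [0.5502 0.0234 0.2542] op 0.004 F [ 0.5 -0.3 -0.2] jaw 85.58
dark (71, 243, 523, 157) (array([729.8,  32.8]), array([693.5, 230.8]), 85.5)
dark (269, 177, 87, 18) (array([548.7,  21. ]), array([87.2, 17.8]), 85.5)
dark (473, 292, 58, 45) (array([716.6, 223.4]), array([48. , 62.7]), 37.3)
dark (441, 251, 40, 32) (array([649.6, 171.8]), array([26.8, 45.2]), 37.3)
dark (379, 0, 42, 57) (array([420.5, 102.2]), array([53.3, 17.1]), 36.0)
dark (496, 0, 20, 195) (array([487.1, 203.6]), array([170. ,   2.5]), 1.8)
orange (498, 0, 77, 196) (array([491.5, 267.6]), array([205.3,  57.8]), 1.7)
orange (387, 0, 72, 53) (array([405.8, 142.6]), array([70.9, 46.4]), 85.6)
orange (88, 0, 63, 57) (array([ 384.1, -161. ]), array([61.9, 50.1]), 85.6)
orange (347, 262, 56, 34) (array([699.6,  94.1]), array([76.3, 49.7]), 82.4)
orange (119, 258, 31, 49) (array([ 683.4, -234. ]), array([14.5, 87.3]), 53.7)
white (0, 0, 640, 400) (array([605.8,  -4.9]), array([923.7, 495.5]), 90.0)
(380, 768, 3)
```

View pics/l9c.png

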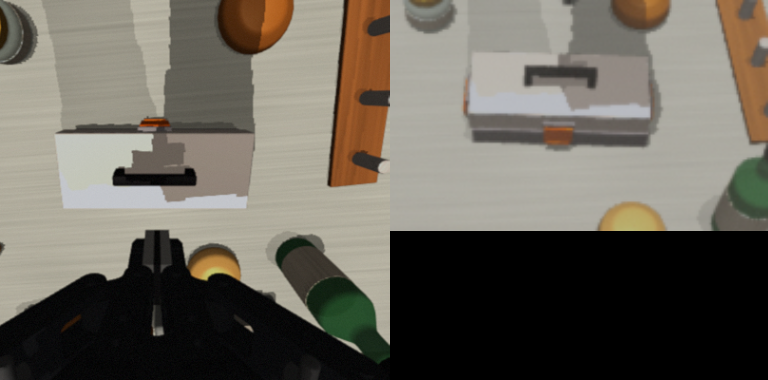

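All four clips appear down in both views (xn at (155,122), xp in the scene crop, and nothing protruding at the ends). I'll tap lightly on the handle top to confirm the lid's height.

>>> move_arm --moves '[[[0,0,0,0.3,5,0,0],[0,0,0,0.3,10,0,0],[0,0,0,0.3,12.9,0,0],[0,0,0,0.3,12.9,0,0],[0,0,0,0.3,12.9,0,0]]]'

```text
time_s: 48.18
tool_pos: [0.5554, 0.0227, 0.1256]
eef_rot: [-1.57, 0.061, -0.062]
contact_force: [1.0, 0.1, -0.3]
opening: -0.004
```

>>> move_arm --moves '[[[0,0,0,0,0.3,0,0],[0,0,0,0,0.6,0,0],[0,0,0,0,0.8,0,0],[0,0,0,0,0.8,0,0]]]'

```text
time_s: 48.68
tool_pos: [0.5547, 0.0229, 0.1171]
eef_rot: [-1.57, 0.061, -0.061]
contact_force: [-0.9, 0.1, 4.4]
opening: 0.0
```

The handle top is at 106 mm, so the rim is at 36 mm and home. I'll retreat and hand in.

>>> move_arm --moves '[[[0,0,0,0,-4,0,0],[0,0,0,0,-9,0,0],[0,0,0,0,-14,0,0],[0,0,0,0,-16,0,0],[0,0,0,0,-16,0,0],[0,0,0,0,-16,0,0]]]'

```text
time_s: 49.42
tool_pos: [0.5542, 0.0229, 0.2759]
eef_rot: [-1.57, 0.062, -0.06]
contact_force: [0.3, -0.4, -0.9]
opening: 0.0
```

```bash
python3 -c "
from rig import robot
s=robot.read_state();print(s['tool_pos'],s['contact_force']);print(robot.hand_in())"
```

```text
[0.55423429 0.02293418 0.27593809] [ 0.33765443 -0.37896887 -0.87852877]
the job is handed in; nothing more can be done
None
```

I seated all three reels (red, green, yellow) in their own pockets, put the lid on with its clips open, then turned all four clips down. I handed in at about 49 s of robot time and got no verdict back.

- **Reels:** Close-up pictures showed red and green flush in their pockets. For yellow I relied on the release height (the seated height) and the colour blob afterwards; I did not view a close-up.
- **Lid:** It went down to 36.0 mm without catching. A light tap on the handle at the end (about 4 N) put the handle top at 106 mm, which again means the rim is at 36 mm.
- **Clips:** Each was pressed until the finger stopped firmly. The stop was 10.5–11 mm outside the hinge line for all four, and the last pictures showed no clip sticking out.
- **First try on the +x clip:** The gripper linkage met the lid's side at about 32 N sideways and 23 N upward, which is close to the 40 N limit if added together. I backed off, turned the tool and finished that clip later. The lid shifted about 1 mm within its play.
- **Readings that disagreed:**
  - Just before the tap, the wrist camera put the lid about 5 mm off centre in x. That view was biased by the handle's side and a shadow. The deck's 3 mm play does not allow 5 mm, and earlier readings gave about 2 mm.
  - The top and wrist cameras differed by 3–5 mm, so I worked from the wrist camera.

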